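# Jack down the slab roller's stabilizer leg onto its bearing board

## Task

Steady the front of the slab roller: slide the wooden bearing board under the jack's foot so that its steel ring is centred below the jack, then crank the jack clockwise (seen from above) until the foot comes down inside the ring and bears firmly on the board. Feel for the load on the crank and stop at a firm bearing, without forcing the jack; then let go, and leave everything else on the bench where it is.

Things in the scene. Friction and masses are not known exactly. Their poses are not given: they have to be found in the camera images.
- jack_axis (a point): Point on the upright jack's axis at the lower end of its fixed square steel tube (44 mm wide, 56 mm at the gearbox on top), 80 mm above the bench, in the middle of the roller's front edge. Its x axis points level from the open front, where the robot is, in towards the roller.
- jack: The same jack with leg, foot and crank; origin on its axis at bench level, same axes. Out of the tube hangs a round leg with a round rubber foot, 40 mm across. At the start the sole is 22 to 35 mm above the bench (how much is not known), so the board's ring passes below it. The roller's bed begins 70 mm behind the axis, its top 168 mm up, a bracket from 20 mm behind.
- crank_knob (a point): Centre of the crank's wooden knob, an upright cylinder 26 mm across, 50 mm tall, top 290 mm above the bench. It spins freely on its pin, so it can be held at a constant yaw while carried round. It travels on a level circle of 55 mm radius about the jack's axis, starting at any angle. The crank arm is 2 mm below the knob's lower end.
- crank: The crank; origin on the jack's axis at bench level, its -x axis points to the knob. Its angle says nothing of the foot's height. Clockwise seen from above lowers the foot 20 mm a turn; 0.4 to 1.05 turns reach the board. Running free, the knob takes about 6 N along its path, the same all round. It stays where it is left.
- knob: The knob as a body, origin at its lower end. Its load tells the bearing: once the foot meets the board the load along the path climbs steeply and steadily from the free 6 N; at about 10 N (8.8 to 11) the foot bears firmly, which is the aim. Above 13 N the jack is being forced.
- pad_seat (a point): Centre of the bearing board's steel ring, on the board's top face, 14 mm above the board's underside. The board is a loose wooden plate 100 x 100 x 14 mm, about 0.35 kg, lying on the bench, with a tongue 44 mm wide reaching 165 mm from this centre towards its own -x. The ring stands 4 mm high, 60 mm across inside and 72 mm outside. x axis: from the upright grip to the ring.
- pad_grip (a point): Half-way up the upright wooden grip on the board's tongue: a block 34 mm (along the board's x) x 22 mm (along its y, the width to grip) that stands from 14 mm to 70 mm above the underside; this point is 45 mm above the underside and 140 mm on the -x side of the ring's centre. Same axes as pad_seat.
- pad: The bearing board as a whole; origin at its underside, straight below the ring's centre.
- basin: Bystander: clay bowl 116 mm across, 60 mm tall, stands on the other side of the bench from the board; origin at its underside.
- jar: Bystander: glass jar 60 mm across, 80 mm tall, at the left of the roller; origin at its underside.
- mug: Bystander: clay mug 72 mm across, 80 mm tall, at the right of the roller; origin at its underside.
- dish: Bystander: white plate 110 mm across, 18 mm tall, on the roller's bed beside the jack; origin at its underside.
- scraper: Bystander: spatula lying at the left edge; origin at its underside.
- mallet: Bystander: hammer lying at the right edge; origin at its underside.
- bottle: Bystander: white bottle 64 mm across, 170 mm tall, at the right edge; origin at its underside.
- rib: Bystander: flat wooden rib, 85 x 50 x 8 mm, lying on the roller's bed to the right of the jack; origin at its underside.
Things that resemble listed ones, but are neither listed nor needed, are in the scene too. What is meant by the pad is not pink, and is the smaller of those in its own colour.

How it is judged:
By the outcome, as a careful person would: the job done as asked, in the order asked, and still so for the second after the job is handed in, with the robot touching nothing.
It also fails if it takes over 72 s, if anything falls off the work surface, if the arm or the gripper's body presses on something with over 40 N, if the wrist force passes 120 N, or if a joint passes its speed limit or range.

## Robot

A 6-joint arm with a two-finger parallel gripper is mounted at the origin on the work surface. World frame = base frame: x ahead of the robot, y to its left, z up, the work surface at z = 0. Lengths are in m, angles in rad, forces in N, time in s.
With the tool pointing down it reaches from about 0.375 to 0.975 m from the base axis. Payload 3.8 kg.
Tool frame: the origin (TCP) lies midway between the tips of the shut fingers; the grasp point (between the pads) lies 19 mm behind it; z points along the fingers, y is the line along which they close (so a half turn about z gives the same grasp; the last joint's range is limited). The gripper opens to 85 mm and grips with 20 to 120 N. Pads are 22 mm wide; open, the fingers measure 114 mm over their backs; the gripper's body (76 mm by 85 mm) begins 54 mm behind the grasp point. The pads swing forward as they close: fully open they stand 13 mm farther back than shut.
Start: joints at [-1.196, 0.264, 1.604, -0, 1.274, -0.037], TCP at [0.27, -0.619, 0.231] pointing down, gripper open.
Joint ranges: [-2.63, 2.63], [-0.94, 2.18], [0.31, 2.57], [-1.31, 4.45], [0, 2.66], [-2.55, 2.55]. Speed limits (rad/s): [2.57, 2.57, 3.14, 3.14, 3.14, 3.14].

## Interface

Orientations are given as a rotation vector (axis times angle).
In Python, from workcell import bot, imaging gives the robot as it stands.
- The arm moves only by the tool step_arm, never from a script. Its argument "series" is a list of rows, each an object of numbers: "grip": the closure, from -1 (fully open) to 1 (shut); "x", "y", "z": the shift along the tool's x, y, z normalised to -1 to 1, where 1 is 500 mm; "ax", "ay", "az": the turn, a rotation vector about the tool's x, y, z normalised to -1 to 1, where 1 is 30 degrees. A call has 1 to 12 rows; each row is the pose to reach, as a shift and turn from the pose commanded when the call began, along the tool's axes at that moment; what a row does not reach only later rows make up. A row lasts 1/10 s, in which the tool goes at most 50 mm and 8.59 degrees, less where a joint would pass 70% of its speed; a pose out of reach is approached as far as the arm can. A call with a number of a shift or a turn outside -1 to 1 is refused whole. A call with a gripper value outside its range is refused whole. The fingers move at their own pace and stop on an object; "force" is the grip in N (left out, the last holds). Time passes only in rows, so rows that repeat a pose let the fingers close. It gives the time, the measured TCP pose, the force, the opening and the grip force at its end, in the units of the state.
- bot.read_state(): the state, without advancing time (a new reading comes with each control period).
- imaging.read_camera(name): name is "scene" or "top"; returns a dict with "img" (480x640x3 uint8, red, green, blue), "fx", "fy", "cx", "cy" (pixels), "R" (3x3) and "t" (3): a world point X has camera coordinates R X + t. Camera axes: x right, y down, z forward; pixel columns grow to the right and rows downward; lengths in m; the calibration is good to about 2 mm. A picture is of the moment at which its call begins. There is no depth.
- bot.finish_job(): hands the job in; it is judged then, once.
The state is a dict: "time": time; "q": joint angles; "joint_vel": joint speeds; "joint_torque": joint torques, N m; "tool_pos": TCP position; "tcp_rot": TCP orientation; "wrist_force": force on the tool from outside, world axes, zero at the start; "torque": the same for the moment, N m; "width": opening from 0.0 (shut) to 1.0 (fully open); "grip_force": force on a finger pad.
Only numpy, scipy, OpenCV 4.12 (cv2) and the standard library are available. Lean on these libraries where they do the work, as an engineer would, in place of code of your own. Each camera call takes 0.05 s, during which the arm holds its last target. There are 200 camera calls.

## Working session

There is one attempt and no reset: what is moved stays moved. The work goes in short steps, Python scripts to look and compute and a tool call to move; the robot and the scene stay as the last step left them, time stands still between calls to the robot, and variables do not carry over. Pictures are saved under pics/ and viewed, at most 10 in all, crops included, and the job is handed in when it is done.

Besides the shell and the picture viewer there is one more tool, called after ">>>" as name(argument=value, ...) on one line, values as JSON. step_arm: Moves the arm, as the interface text tells. Scaled input: -1 to 1 covers 500 mm each way for a shift and 30 degrees each way for a turn. Its arguments: {"type":"object","properties":{"series":{"type":"array","items":{"type":"object","properties":{"grip":{"type":"number"},"x":{"type":"number","minimum":-1,"maximum":1},"y":{"type":"number","minimum":-1,"maximum":1},"z":{"type":"number","minimum":-1,"maximum":1},"ax":{"type":"number","minimum":-1,"maximum":1},"ay":{"type":"number","minimum":-1,"maximum":1},"az":{"type":"number","minimum":-1,"maximum":1}}}},"force":{"type":"number"}},"required":["series"]}

```bash
mkdir -p pics
cat > h.py <<'E'
import numpy as np, cv2
from workcell import bot, imaging
from scipy.spatial.transform import Rotation as Ro
def cam(n): return imaging.read_camera(n)
def save(c,f): cv2.imwrite('pics/'+f,c['img'][:,:,::-1])
def ray(c,u,v,z):
    K=np.array([(u-c['cx'])/c['fx'],(v-c['cy'])/c['fy'],1]); R=np.array(c['R']);o=-R.T@np.array(c['t']);d=R.T@K
    return o+d*(z-o[2])/d[2]
def proj(c,X):
    p=np.array(c['R'])@np.array(X)+np.array(c['t']); return c['fx']*p[0]/p[2]+c['cx'],c['fy']*p[1]/p[2]+c['cy']
E
python3 - <<'E'
from h import *
for n in('scene','top'):
    c=cam(n); save(c,n+'0.png'); print(n,c['fx'],c['cx'],c['cy'],np.round(c['R'],3).tolist(),np.round(-np.array(c['R']).T@c['t'],3))
s=bot.read_state(); print(s['tool_pos'],s['tcp_rot'],Ro.from_rotvec(s['tcp_rot']).as_matrix().round(3),s['time'])
E
```

```text
scene 484.874631389159 314.3788780053634 244.98575619786956 [[-0.884, 0.468, 0.01], [0.311, 0.602, -0.735], [-0.35, -0.647, -0.678]] [0.886 0.747 0.942]
top 599.0803649014343 322.9139250493704 240.28838345099632 [[0.007, -1.0, -0.011], [-0.997, -0.006, -0.073], [0.073, 0.012, -0.997]] [ 0.372 -0.028  1.797]
[ 0.26993308 -0.61797203  0.23006598] [-3.07328941e+00 -6.41820812e-01  5.28554278e-04] [[ 0.916  0.4   -0.001]
 [ 0.4   -0.916  0.002]
 [ 0.    -0.002 -1.   ]] 0.1
```

View pics/scene0.png

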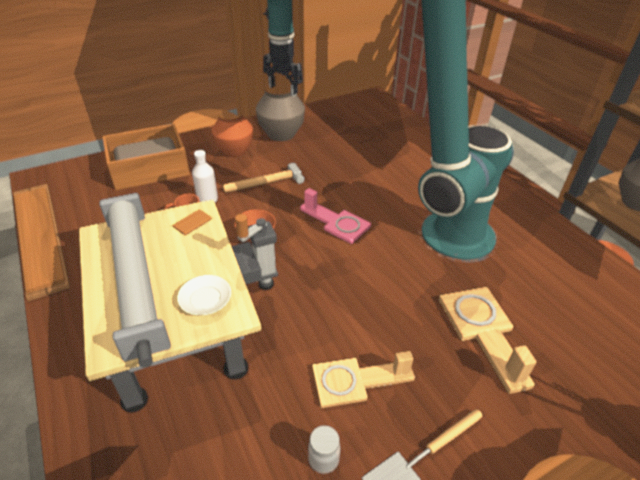

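View pics/top0.png

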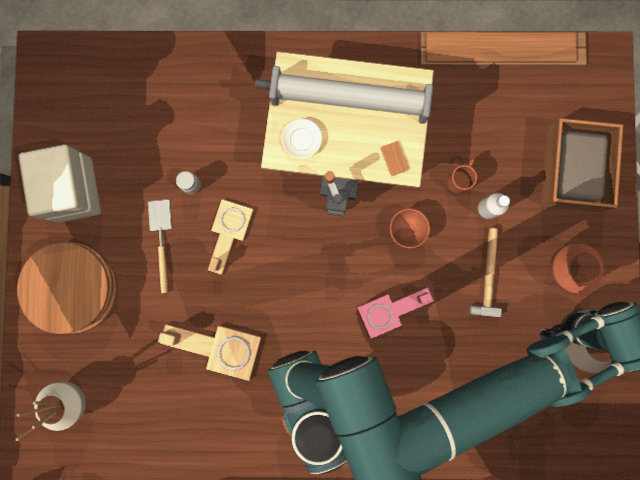

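The scene view has the small pad at (340,380), its grip at (403,363), the jack at about (262,250) and the knob at (242,227). In the top view the pad ring is at (233,218), the grip at (216,264), the jack at (337,195), the knob at (330,177) and the basin at (410,228). I'll zoom in on these next.

Run:
```python
from h import *
t=cv2.imread('pics/top0.png'); s=cv2.imread('pics/scene0.png')
f=lambda a:cv2.resize(a,None,fx=5,fy=5,interpolation=cv2.INTER_CUBIC)
A=f(t[195:280,200:260]);B=f(t[160:220,310:370]);C=f(s[205:295,225:285])
o=np.zeros((450,300*2+0,3),np.uint8)
o=np.zeros((450,800,3),np.uint8)
A=A[:, :250];o[:425,:250]=A;o[:300,250:520]=B[:,:270];o[:450,520:800]=C[:,:280]
cv2.imwrite('pics/crop.png',o)
c=cam('top')
hsv=cv2.cvtColor(t,cv2.COLOR_BGR2HSV)
# yellow pad mask
m=cv2.inRange(hsv,(15,60,120),(35,255,255)); m[:,:205]=0;m[:195]=0;m[290:]=0;m[:,262:]=0
n,l,st,ce=cv2.connectedComponentsWithStats(m); print(st[1:][st[1:,4]>20],ce[1:][st[1:,4]>20])
print(hsv[218,225:243].tolist())
```

```text
[[ 208  199   45   75 1199]
 [ 222  210   20   20  317]] [[226.9616347  233.94662219]
 [231.43533123 219.32492114]]
[[22, 93, 244], [22, 92, 244], [23, 91, 244], [23, 85, 245], [23, 86, 245], [24, 87, 244], [24, 88, 244], [24, 85, 245], [23, 87, 245], [23, 86, 245], [23, 90, 245], [22, 92, 244], [22, 95, 245], [22, 92, 244], [22, 95, 244], [21, 99, 243], [21, 79, 240], [21, 40, 230]]
```

View pics/crop.png

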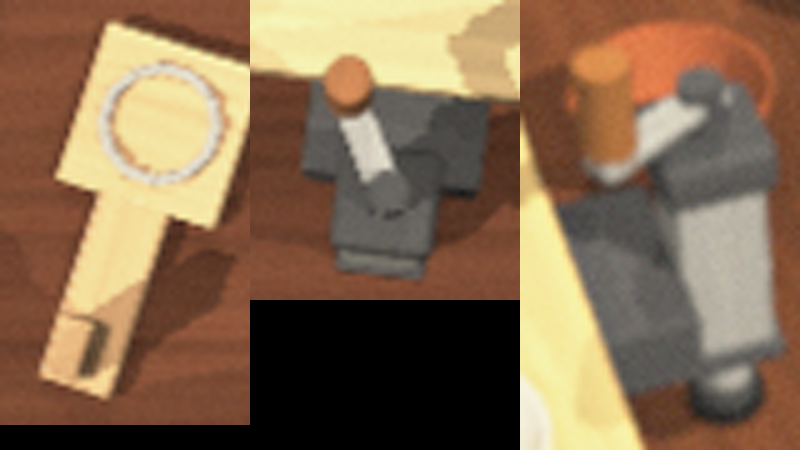

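The crops give the following full-image pixels:
- **Top view:** ring (232,219.7), tongue tip (215,272.5), knob top (329.6,174), hub (337.6,198).
- **Scene view:** knob top (241.6,216.4), hub (261.6,222.6), foot about (266,284).

Run:
```python
from h import *
T=cam('top');S=cam('scene')
def tri(a,b):
    P=[np.array([[c['fx'],0,c['cx']],[0,c['fy'],c['cy']],[0,0,1]])@np.c_[c['R'],c['t']] for c in(T,S)]
    X=cv2.triangulatePoints(*P,np.array(a,float),np.array(b,float))[:,0];return (X[:3]/X[3]).round(4)
print('knob',tri((329.6,174),(241.6,216.4)),ray(T,329.6,174,.29),ray(S,241.6,216.4,.29))
h=tri((337.6,198),(261.6,222.6));print('hub',h)
r=ray(T,232,219.7,.018);e=ray(T,215,272.5,.014);print('ring',r,e,np.linalg.norm(r-e),'yaw',np.degrees(np.arctan2(*(r-e)[[1,0]])))
# scene ring and tongue by masks: fit ellipse of the light grey ring
for n,c,b in(('top',T,(205,195,262,250)),('scene',S,(315,360,368,402))):
    g=cv2.cvtColor(c['img'],cv2.COLOR_RGB2HSV);m=cv2.inRange(g,(0,0,120),(179,62,255));k=np.zeros_like(m);k[b[1]:b[3],b[0]:b[2]]=m[b[1]:b[3],b[0]:b[2]]
    cs,_=cv2.findContours(k,cv2.RETR_EXTERNAL,cv2.CHAIN_APPROX_NONE);q=max(cs,key=len);el=cv2.fitEllipse(q);print(n,el,ray(c,*el[0],.018))
# bed front edge, top view z=.168
g=cv2.cvtColor(T['img'],cv2.COLOR_RGB2HSV)
m=cv2.inRange(g,(18,50,150),(35,255,255));pts=[]
for u in list(range(268,318))+list(range(362,415)):
    v=np.nonzero(m[150:195,u])[0]
    if len(v):pts.append(ray(T,u,150+v[-1]+.5,.168)[:2])
vx,vy,x0,y0=cv2.fitLine(np.float32(pts),cv2.DIST_HUBER,0,.001,.001).ravel();print('edge',vx,vy,x0,y0)
n=np.array([vy,-vx]);n*=np.sign(n[0]);print('jack yaw',np.degrees(np.arctan2(n[1],n[0])),'hub to edge',n@(np.array([x0,y0])-h[:2]))
for z in(.03,.04,.05):print('foot',ray(S,266,284,z))
for z in(.02,.05,.08):print(z,proj(S,[*h[:2],z]))
k=cv2.resize(S['img'][205:295,225:300,::-1],None,fx=6,fy=6,interpolation=cv2.INTER_CUBIC)
k2=cv2.resize(S['img'][350:410,305:420,::-1],None,fx=3,fy=3)
```

```text
knob [ 0.6478 -0.0255  0.2917] [ 0.65038711 -0.02658707  0.29      ] [ 0.64407598 -0.02524616  0.29      ]
hub [ 0.595  -0.0471  0.238 ]
ring [0.56128738 0.26462021 0.018     ] [0.40341486 0.31320294 0.014     ] 0.16522715826822187 yaw -17.10490835104167
top ((231.3199462890625, 219.31256103515625), (23.344057083129883, 23.603849411010742), 72.857666015625) [0.56244051 0.26667726 0.018     ]
scene ((338.8672790527344, 379.5142822265625), (29.05501365661621, 32.83347702026367), 101.41615295410156) [0.56239265 0.26843009 0.018     ]
edge 0.11826696 0.99298185 0.6640888 -0.05934651
jack yaw -6.7920947 hub to edge 0.07005226759317898
foot [ 0.59305182 -0.05077521  0.03      ]
foot [ 0.59626148 -0.04203057  0.04      ]
foot [ 0.59947114 -0.03328592  0.05      ]
0.02 (np.float64(266.1062739403122), np.float64(287.86022126752385))
0.05 (np.float64(265.4176641428882), np.float64(279.80540829554064))
0.08 (np.float64(264.70571631266876), np.float64(271.4776054677572))
```

```bash
cat >> h.py <<'E'
def go(*ws):
    """each w=(x,y,z,yawdeg): row values from the present pose"""
    s=bot.read_state();R=Ro.from_rotvec(s['tcp_rot'])
    for x,y,z,w in ws:
        a=np.radians(w);c,n=np.cos(a),np.sin(a);G=Ro.from_matrix(np.array([[c,n,0],[n,-c,0],[0,0,-1]]))
        d=R.inv().apply(np.array([x,y,z])-s['tool_pos']);r=np.degrees((R.inv()*G).as_rotvec())
        print('xyz',(d/.5).round(4),'a',(r/30).round(4),'rows',np.ceil(max(np.linalg.norm(d)/.05,np.linalg.norm(r)/8.59)))
E
python3 - <<'E'
from h import *
go((.43,-.25,.25,53))
# what follows, relative to a nominal pose yaw 53 etc.
S=cam('scene');print('leg',ray(S,235,372,0),'basin',ray(S,256,240,.0))
E
```

```text
xyz [ 0.588  -0.5469 -0.0381] a [-2.100e-03 -7.000e-04 -9.802e-01] rows 9.0
leg [0.75194696 0.13548713 0.        ] basin [ 0.53944327 -0.24893342  0.        ]
```

>>> step_arm(series=[{"x": 0.2, "y": -0.18, "z": -0.04, "az": -0.3, "grip": -1}, {"x": 0.588, "y": -0.547, "z": -0.038, "az": -0.98}, {"x": 0.588, "y": -0.547, "z": -0.038, "az": -0.98}, {"x": 0.588, "y": -0.547, "z": -0.038, "az": -0.98}, {"x": 0.588, "y": -0.547, "z": -0.038, "az": -0.98}, {"x": 0.588, "y": -0.547, "z": -0.038, "az": -0.98}, {"x": 0.588, "y": -0.547, "z": -0.038, "az": -0.98}, {"x": 0.588, "y": -0.547, "z": -0.038, "az": -0.98}, {"x": 0.588, "y": -0.547, "z": -0.038, "az": -0.98}, {"x": 0.588, "y": -0.547, "z": -0.038, "az": -0.98}, {"x": 0.588, "y": -0.547, "z": -0.038, "az": -0.98}])

```text
validation failed for argument at $.se...
```

```bash
python3 -c "
from h import *
go((.44,.0,.25,83))"
```

```text
xyz [ 0.8064 -0.9974 -0.0375] a [-1.2000e-03 -8.0000e-04 -1.9802e+00] rows 13.0
```

>>> step_arm(series=[{"x": 0.588, "y": -0.547, "z": -0.038, "ax": 0, "ay": 0, "az": -0.98, "grip": -1}, {"x": 0.588, "y": -0.547, "z": -0.038, "ax": 0, "ay": 0, "az": -0.98, "grip": -1}, {"x": 0.588, "y": -0.547, "z": -0.038, "ax": 0, "ay": 0, "az": -0.98, "grip": -1}, {"x": 0.588, "y": -0.547, "z": -0.038, "ax": 0, "ay": 0, "az": -0.98, "grip": -1}, {"x": 0.588, "y": -0.547, "z": -0.038, "ax": 0, "ay": 0, "az": -0.98, "grip": -1}, {"x": 0.588, "y": -0.547, "z": -0.038, "ax": 0, "ay": 0, "az": -0.98, "grip": -1}, {"x": 0.588, "y": -0.547, "z": -0.038, "ax": 0, "ay": 0, "az": -0.98, "grip": -1}, {"x": 0.588, "y": -0.547, "z": -0.038, "ax": 0, "ay": 0, "az": -0.98, "grip": -1}, {"x": 0.588, "y": -0.547, "z": -0.038, "ax": 0, "ay": 0, "az": -0.98, "grip": -1}, {"x": 0.588, "y": -0.547, "z": -0.038, "ax": 0, "ay": 0, "az": -0.98, "grip": -1}])

```text
time: 1.3
tool_pos: [0.4306, -0.2492, 0.2506]
tcp_rot: [2.808, 1.406, -0.0]
wrist_force: [-0.6, 0.2, 0.6]
width: 1.0
grip_force: 0.0
```

```bash
python3 -c "
from h import *
go((.44,.0,.25,82))"
```

```text
xyz [ 0.4103 -0.2836  0.0008] a [ 0.0014  0.0012 -0.9603] rows 5.0
```

>>> step_arm(series=[{"x": 0.41, "y": -0.284, "z": 0, "ax": 0, "ay": 0, "az": -0.96, "grip": -1}, {"x": 0.41, "y": -0.284, "z": 0, "ax": 0, "ay": 0, "az": -0.96, "grip": -1}, {"x": 0.41, "y": -0.284, "z": 0, "ax": 0, "ay": 0, "az": -0.96, "grip": -1}, {"x": 0.41, "y": -0.284, "z": 0, "ax": 0, "ay": 0, "az": -0.96, "grip": -1}, {"x": 0.41, "y": -0.284, "z": 0, "ax": 0, "ay": 0, "az": -0.96, "grip": -1}, {"x": 0.41, "y": -0.284, "z": 0, "ax": 0, "ay": 0, "az": -0.96, "grip": -1}])

```text
time: 1.9
tool_pos: [0.4401, 0.0025, 0.2503]
tcp_rot: [-2.369, -2.062, -0.002]
wrist_force: [-0.5, -1.0, 0.2]
width: 1.005
grip_force: 0.0
```

```bash
python3 -c "
from h import *
go((.44,.18,.22,111))"
```

```text
xyz [ 0.3514 -0.0492  0.0613] a [ 9.000e-04 -3.600e-03 -9.639e-01] rows 4.0
```

>>> step_arm(series=[{"x": 0.351, "y": -0.049, "z": 0.061, "ax": 0, "ay": 0, "az": -0.964, "grip": -1}, {"x": 0.351, "y": -0.049, "z": 0.061, "ax": 0, "ay": 0, "az": -0.964, "grip": -1}, {"x": 0.351, "y": -0.049, "z": 0.061, "ax": 0, "ay": 0, "az": -0.964, "grip": -1}, {"x": 0.351, "y": -0.049, "z": 0.061, "ax": 0, "ay": 0, "az": -0.964, "grip": -1}, {"x": 0.351, "y": -0.049, "z": 0.061, "ax": 0, "ay": 0, "az": -0.964, "grip": -1}])

```text
time: 2.4
tool_pos: [0.4413, 0.177, 0.2187]
tcp_rot: [-1.782, -2.586, 0.002]
wrist_force: [-0.0, -0.5, -1.5]
width: 1.0
grip_force: 0.0
```

```bash
python3 -c "
from h import *
go((.428,.30,.16,140))"
```

```text
xyz [0.2394 0.063  0.1173] a [-0.0028 -0.0013 -0.9716] rows 4.0
```

>>> step_arm(series=[{"x": 0.239, "y": 0.063, "z": 0.117, "ax": 0, "ay": 0, "az": -0.972, "grip": -1}, {"x": 0.239, "y": 0.063, "z": 0.117, "ax": 0, "ay": 0, "az": -0.972, "grip": -1}, {"x": 0.239, "y": 0.063, "z": 0.117, "ax": 0, "ay": 0, "az": -0.972, "grip": -1}, {"x": 0.239, "y": 0.063, "z": 0.117, "ax": 0, "ay": 0, "az": -0.972, "grip": -1}, {"x": 0.239, "y": 0.063, "z": 0.117, "ax": 0, "ay": 0, "az": -0.972, "grip": -1}])

```text
time: 2.9
tool_pos: [0.429, 0.2974, 0.1604]
tcp_rot: [-1.08, -2.95, 0.004]
wrist_force: [-0.3, -0.5, -0.7]
width: 0.996
grip_force: 0.0
```

```bash
python3 -c "
from h import *
go((.428,.308,.12,163))
c=cam('scene');save(c,'s1.png')
o=cv2.resize(c['img'][280:440,300:500,::-1],None,fx=3.5,fy=3.5)
cv2.imwrite('pics/s1c.png',o)"
```

```text
xyz [0.0153 0.0151 0.0807] a [-0.0044 -0.     -0.7734] rows 3.0
```

View pics/s1c.png

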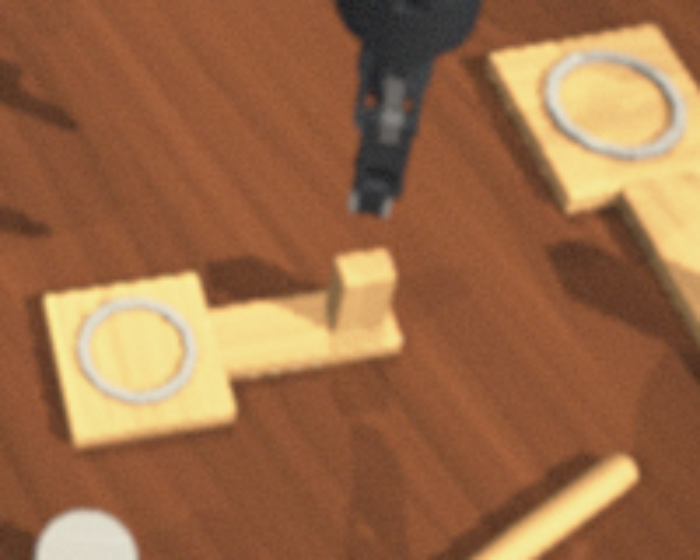

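The grip's top face is at crop (364,267), which is full-image (404,356.3), and the gripper is above it. I'll check its position.

```bash
python3 -c "
from h import *
c=cam('scene');print(ray(c,404-.3,356.3-.3,.07))"
```

```text
[0.42957406 0.3100513  0.07      ]
```

>>> step_arm(series=[{"x": 0.015, "y": 0.015, "z": 0.08, "ax": 0, "ay": 0, "az": -0.77, "grip": -1}, {"x": 0.015, "y": 0.015, "z": 0.08, "ax": 0, "ay": 0, "az": -0.77, "grip": -1}, {"x": 0.015, "y": 0.015, "z": 0.08, "ax": 0, "ay": 0, "az": -0.77, "grip": -1}, {"x": 0.015, "y": 0.015, "z": 0.08, "ax": 0, "ay": 0, "az": -0.77, "grip": -1}])

```text
time: 3.4
tool_pos: [0.4283, 0.3082, 0.1217]
tcp_rot: [0.47, 3.105, 0.0]
wrist_force: [0.5, -0.1, 0.7]
width: 0.999
grip_force: 0.0
```

```bash
python3 -c "
from h import *
go((.428,.308,.027,163))"
```

```text
xyz [ 0.0005 -0.0006  0.1894] a [ 0.0004  0.0014 -0.0071] rows 2.0
```

>>> step_arm(series=[{"x": 0, "y": -0.002, "z": 0.1, "ax": 0, "ay": 0, "az": 0, "grip": -1}, {"x": 0, "y": -0.002, "z": 0.188, "ax": 0, "ay": 0, "az": 0, "grip": -1}, {"x": 0, "y": -0.002, "z": 0.188, "ax": 0, "ay": 0, "az": 0, "grip": -1}, {"x": 0, "y": -0.002, "z": 0.188, "ax": 0, "ay": 0, "az": 0, "grip": 1}, {"x": 0, "y": -0.002, "z": 0.188, "ax": 0, "ay": 0, "az": 0, "grip": 1}, {"x": 0, "y": -0.002, "z": 0.188, "ax": 0, "ay": 0, "az": 0, "grip": 1}, {"x": 0, "y": -0.002, "z": 0.188, "ax": 0, "ay": 0, "az": 0, "grip": 1}, {"x": 0, "y": -0.002, "z": 0.188, "ax": 0, "ay": 0, "az": 0, "grip": 1}, {"x": 0, "y": -0.002, "z": 0.188, "ax": 0, "ay": 0, "az": 0, "grip": 1}], force=40)

```text
time: 4.3
tool_pos: [0.4283, 0.3095, 0.0293]
tcp_rot: [0.465, 3.104, 0.003]
wrist_force: [-0.2, -0.9, 7.5]
width: 0.249
grip_force: 40.5
```

```bash
python3 -c "
from h import *
s=bot.read_state();print(s['width'],s['grip_force'],s['tool_pos'],s['wrist_force'])
# grip -> target: ring (.595,-.047), pad yaw -7 => grip point 140 back
a=np.radians(-7);G=np.array([.595,-.047])-.14*np.array([np.cos(a),np.sin(a)]);print(G)
z=s['tool_pos'][2]
go((.42,.13,z,168),(G[0]-.05,G[1]+.006,z,173),(G[0],G[1],z,173))"
```

```text
0.24912627797633446 40.514230728149414 [0.42830094 0.30951105 0.02934957] [-0.22487633 -0.89540614  7.51166333]
[ 0.45604354 -0.02993829]
xyz [-0.0892 -0.3482 -0.0006] a [ 0.0043  0.0045 -0.1674] rows 4.0
xyz [-0.1527 -0.6507 -0.0012] a [ 0.0041  0.0047 -0.3341] rows 7.0
xyz [-0.2518 -0.6329 -0.0009] a [ 0.0041  0.0047 -0.3341] rows 7.0
```

>>> step_arm(series=[{"x": -0.01, "y": -0.03, "z": -0.003, "ax": 0, "ay": 0, "az": -0.02, "grip": 1}, {"x": -0.02, "y": -0.09, "z": -0.003, "ax": 0, "ay": 0, "az": -0.05, "grip": 1}, {"x": -0.035, "y": -0.15, "z": -0.003, "ax": 0, "ay": 0, "az": -0.08, "grip": 1}, {"x": -0.05, "y": -0.21, "z": -0.003, "ax": 0, "ay": 0, "az": -0.11, "grip": 1}, {"x": -0.065, "y": -0.27, "z": -0.003, "ax": 0, "ay": 0, "az": -0.14, "grip": 1}, {"x": -0.085, "y": -0.34, "z": -0.003, "ax": 0, "ay": 0, "az": -0.17, "grip": 1}, {"x": -0.1, "y": -0.41, "z": -0.003, "ax": 0, "ay": 0, "az": -0.21, "grip": 1}, {"x": -0.115, "y": -0.48, "z": -0.003, "ax": 0, "ay": 0, "az": -0.25, "grip": 1}, {"x": -0.13, "y": -0.55, "z": -0.003, "ax": 0, "ay": 0, "az": -0.29, "grip": 1}, {"x": -0.145, "y": -0.61, "z": -0.003, "ax": 0, "ay": 0, "az": -0.33, "grip": 1}, {"x": -0.153, "y": -0.65, "z": -0.003, "ax": 0, "ay": 0, "az": -0.334, "grip": 1}, {"x": -0.153, "y": -0.65, "z": -0.003, "ax": 0, "ay": 0, "az": -0.334, "grip": 1}])

```text
time: 5.5
tool_pos: [0.4051, -0.0265, 0.0294]
tcp_rot: [0.197, 3.134, -0.001]
wrist_force: [-0.9, -2.3, 1.6]
width: 0.255
grip_force: 40.1
```

```bash
python3 -c "
from h import *
s=bot.read_state();z=s['tool_pos'][2]
go((.456,-.030,z,173))
t=cam('top');c=cam('scene')
f=lambda i,a,b:cv2.resize(i[b:b+110,a:a+130,::-1],None,fx=3,fy=3,interpolation=cv2.INTER_CUBIC)
cv2.imwrite('pics/s2.png',np.hstack([f(t['img'],270,150),f(c['img'],210,205)]))"
```

```text
xyz [-1.019e-01  5.900e-03  1.000e-04] a [-0.0016  0.0024 -0.0064] rows 2.0
```

View pics/s2.png

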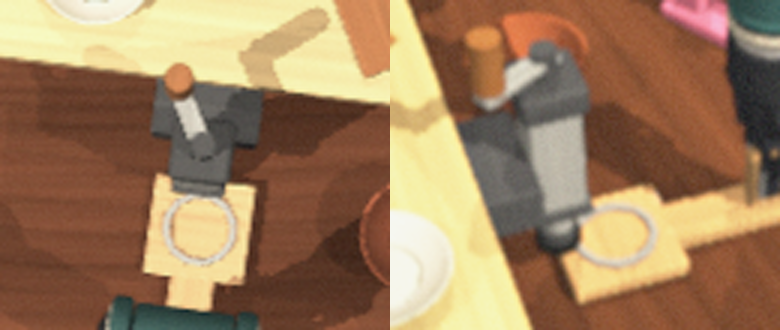

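The ring is in front of the foot, at top (336.3,226.3) and scene (285.7,283.3).

```bash
python3 -c "
from h import *
t=cam('top');c=cam('scene')
print(ray(t,336,226,.018),ray(c,285.4,283,.018))
for n,c,b in(('top',t,(320,212,352,242)),):
    g=cv2.cvtColor(c['img'],cv2.COLOR_RGB2HSV);m=cv2.inRange(g,(0,0,120),(179,62,255));k=np.zeros_like(m);k[b[1]:b[3],b[0]:b[2]]=m[b[1]:b[3],b[0]:b[2]]
    cs,_=cv2.findContours(k,cv2.RETR_EXTERNAL,cv2.CHAIN_APPROX_NONE);q=max(cs,key=len);el=cv2.fitEllipse(q);print(n,el,ray(c,*el[0],.018))
s=bot.read_state();p=s['tool_pos'];a=np.radians(-7);print(p[:2]+.14*np.array([np.cos(a),np.sin(a)]))
"
```

```text
[ 0.54408598 -0.04630019  0.018     ] [ 0.54321859 -0.04140669  0.018     ]
top ((335.4768981933594, 225.6905059814453), (23.380287170410156, 23.496023178100586), 36.799400329589844) [ 0.54500414 -0.0447363   0.018     ]
[ 0.54453763 -0.04151497]
```

>>> step_arm(series=[{"x": -0.03, "y": 0.001, "z": 0, "ax": 0, "ay": 0, "az": 0, "grip": 1}, {"x": -0.06, "y": 0.003, "z": 0, "ax": 0, "ay": 0, "az": 0, "grip": 1}, {"x": -0.085, "y": 0.004, "z": 0, "ax": 0, "ay": 0, "az": 0, "grip": 1}, {"x": -0.101, "y": 0.004, "z": 0, "ax": 0, "ay": 0, "az": 0, "grip": 1}, {"x": -0.101, "y": 0.004, "z": 0, "ax": 0, "ay": 0, "az": 0, "grip": 1}, {"x": -0.101, "y": 0.004, "z": 0, "ax": 0, "ay": 0, "az": 0, "grip": 1}])

```text
time: 6.3
tool_pos: [0.4545, -0.0272, 0.0288]
tcp_rot: [-0.189, -3.133, -0.001]
wrist_force: [-2.4, -0.4, 5.8]
width: 0.25
grip_force: 40.8
```

```bash
python3 -c "
from h import *
s=bot.read_state();print(s['tool_pos'],s['wrist_force'])
c=cam('scene');t=cam('top')
f=lambda i,a,b,z:cv2.resize(i[b:b+390//z,a:a+390//z,::-1],None,fx=z,fy=z,interpolation=cv2.INTER_CUBIC)
cv2.imwrite('pics/s3.png',np.hstack([f(c['img'],230,245,6),f(t['img'],305,165,6)]))
p=lambda x,y,z:np.round((np.array(proj(c,[x,y,z]))-[230,245])*6)
print('ring expected',p(.595,-.047,.018),'pad corners',[p(.595+dx,-.047+dy,.014) for dx,dy in((-.05,.05),(.05,.05),(-.05,-.05))])"
```

```text
[ 0.45448905 -0.0271533   0.02879602] [-2.41710193 -0.42976959  5.8133051 ]
ring expected [217. 260.] pad corners [array([374., 304.]), array([155., 389.]), array([275., 154.])]
```

View pics/s3.png

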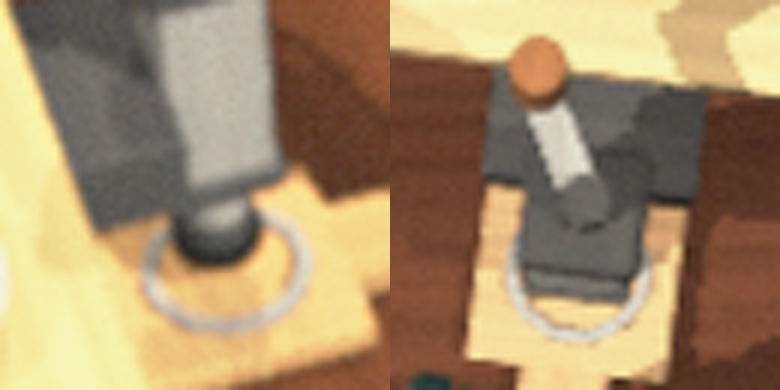

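The foot hangs over the ring. The ring centre is at about crop (227,270) against an expected (217,260), so it's a few millimetres too far in +y. I'll nudge it and release.

>>> step_arm(series=[{"x": -0.002, "y": 0.005, "z": 0, "ax": 0, "ay": 0, "az": 0, "grip": 1}, {"x": -0.003, "y": 0.01, "z": 0, "ax": 0, "ay": 0, "az": 0, "grip": 1}, {"x": -0.003, "y": 0.01, "z": 0, "ax": 0, "ay": 0, "az": 0, "grip": 1}, {"x": -0.003, "y": 0.01, "z": 0, "ax": 0, "ay": 0, "az": 0, "grip": 1}, {"x": -0.003, "y": 0.01, "z": 0, "ax": 0, "ay": 0, "az": 0, "grip": -1}, {"x": -0.003, "y": 0.01, "z": 0, "ax": 0, "ay": 0, "az": 0, "grip": -1}, {"x": -0.003, "y": 0.01, "z": 0, "ax": 0, "ay": 0, "az": 0, "grip": -1}, {"x": -0.003, "y": 0.01, "z": 0, "ax": 0, "ay": 0, "az": 0, "grip": -1}, {"x": -0.003, "y": 0.01, "z": -0.1, "ax": 0, "ay": 0, "az": 0, "grip": -1}, {"x": -0.003, "y": 0.01, "z": -0.2, "ax": 0, "ay": 0, "az": 0, "grip": -1}, {"x": -0.003, "y": 0.01, "z": -0.2, "ax": 0, "ay": 0, "az": 0, "grip": -1}])

```text
time: 7.5
tool_pos: [0.4634, -0.0245, 0.1361]
tcp_rot: [0.191, 3.121, -0.001]
wrist_force: [2.7, 0.2, 0.6]
width: 1.004
grip_force: 0.0
```

```bash
python3 -c "
from h import *
s=bot.read_state();print(s['tool_pos'],s['wrist_force'])
c=cam('scene');t=cam('top')
print('ringtop grip', proj(t,[.455,-.031,.07]))
f=lambda i,a,b,z:cv2.resize(i[b:b+390//z,a:a+390//z,::-1],None,fx=z,fy=z,interpolation=cv2.INTER_CUBIC)
cv2.imwrite('pics/s4.png',np.hstack([f(c['img'],230,245,6),f(t['img'],305,165,6)]))
go((.42,-.03,.26,150),(.42,-.03,.32,145))"
```

```text
[ 0.46340221 -0.02453119  0.13613103] [2.67692041 0.24421012 0.63411725]
ringtop grip (np.float64(330.7332849351476), np.float64(254.9848042484112))
xyz [ 0.0748 -0.0212 -0.2591] a [0.0021 0.0085 0.7662] rows 3.0
xyz [ 0.0743 -0.0212 -0.3791] a [0.0025 0.0085 0.9328] rows 4.0
```

View pics/s4.png

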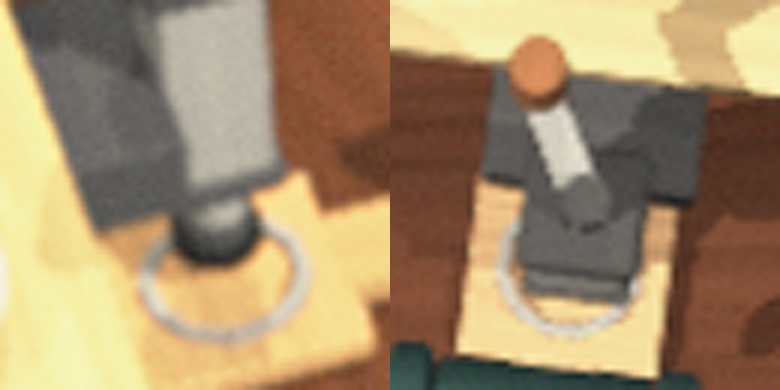

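The top view shows the ring moved left, towards +y. I had the sign wrong on that nudge, so I'll measure and correct it.

```bash
python3 -c "
from h import *
s=bot.read_state();print(s['tool_pos'],s['tcp_rot'],s['wrist_force'],s['time'])
t=cam('top');c=cam('scene')
# ring from visible extents in s4
print(ray(t,305+(569-390)/6-.4,165+268/6-.4,.018), ray(c,230+224/6-.4,245+276/6-.4,.018))
print('expected ring top px', (np.array(proj(t,[.595,-.047,.018]))-[305,165])*6+[390,0],(np.array(proj(c,[.595,-.047,.018]))-[230,245])*6)
g=cv2.cvtColor(t['img'],cv2.COLOR_RGB2HSV);m=cv2.inRange(g,(0,0,150),(179,65,255));k=np.zeros_like(m);k[195:224,318:352]=m[195:224,318:352]
p=cv2.findNonZero(k).reshape(-1,2);P=np.array([ray(t,*q,.018)[:2] for q in p]);
from scipy.optimize import least_squares
r=least_squares(lambda v:np.hypot(*(P-v).T)-.033,[.59,-.045],loss='soft_l1',f_scale=.002);print(len(P),r.x,abs(r.fun).mean())
go((.456,-.026,.08,173))"
```

```text
[ 0.45902547 -0.02409489  0.1306314 ] [ 1.91931963e-01  3.13114191e+00 -1.69341712e-04] [-0.41933593  0.19891842 -0.6041768 ] 7.6
[ 0.59426854 -0.04136991  0.018     ] [ 0.59628987 -0.03922545  0.018     ]
expected ring top px [577.91688389 264.19876741] [217.00285268 260.48166586]
80 [ 0.59602548 -0.04158133] 0.0018112323124825028
xyz [ 0.0002 -0.0045  0.0956] a [ 0.0001 -0.0031 -0.0005] rows 1.0
```

>>> step_arm(series=[{"x": 0, "y": 0, "z": 0.1, "ax": 0, "ay": 0, "az": 0, "grip": -1}, {"x": 0, "y": 0, "z": 0.198, "ax": 0, "ay": 0, "az": 0, "grip": -1}, {"x": 0, "y": 0, "z": 0.198, "ax": 0, "ay": 0, "az": 0, "grip": 1}, {"x": 0, "y": 0, "z": 0.198, "ax": 0, "ay": 0, "az": 0, "grip": 1}, {"x": 0, "y": 0, "z": 0.198, "ax": 0, "ay": 0, "az": 0, "grip": 1}, {"x": 0, "y": 0, "z": 0.198, "ax": 0, "ay": 0, "az": 0, "grip": 1}, {"x": 0, "y": 0, "z": 0.198, "ax": 0, "ay": 0, "az": 0, "grip": 1}, {"x": 0, "y": -0.005, "z": 0.198, "ax": 0, "ay": 0, "az": 0, "grip": 1}, {"x": 0, "y": -0.01, "z": 0.198, "ax": 0, "ay": 0, "az": 0, "grip": 1}, {"x": 0, "y": -0.014, "z": 0.198, "ax": 0, "ay": 0, "az": 0, "grip": 1}, {"x": 0, "y": -0.014, "z": 0.198, "ax": 0, "ay": 0, "az": 0, "grip": 1}, {"x": 0, "y": -0.014, "z": 0.198, "ax": 0, "ay": 0, "az": 0, "grip": 1}])

```text
time: 8.9
tool_pos: [0.4592, -0.0304, 0.0323]
tcp_rot: [0.192, 3.13, 0.001]
wrist_force: [0.6, 2.6, 5.0]
width: 0.25
grip_force: 40.2
```

>>> step_arm(series=[{"x": 0, "y": 0, "z": 0, "ax": 0, "ay": 0, "az": 0, "grip": -1}, {"x": 0, "y": 0, "z": 0, "ax": 0, "ay": 0, "az": 0, "grip": -1}, {"x": 0, "y": 0, "z": 0, "ax": 0, "ay": 0, "az": 0, "grip": -1}, {"x": 0, "y": 0, "z": 0, "ax": 0, "ay": 0, "az": 0, "grip": -1}, {"x": 0, "y": 0, "z": -0.05, "ax": 0, "ay": 0, "az": 0, "grip": -1}, {"x": 0, "y": 0, "z": -0.15, "ax": 0, "ay": 0, "az": 0, "grip": -1}, {"x": 0.05, "y": 0, "z": -0.25, "ax": 0, "ay": 0, "az": 0, "grip": -1}, {"x": 0.05, "y": 0, "z": -0.35, "ax": 0, "ay": 0, "az": 0.3, "grip": -1}, {"x": 0.05, "y": 0, "z": -0.45, "ax": 0, "ay": 0, "az": 0.6, "grip": -1}, {"x": 0.05, "y": 0, "z": -0.55, "ax": 0, "ay": 0, "az": 0.9, "grip": -1}, {"x": 0.05, "y": 0, "z": -0.6, "ax": 0, "ay": 0, "az": 0.9, "grip": -1}, {"x": 0.05, "y": 0, "z": -0.6, "ax": 0, "ay": 0, "az": 0.9, "grip": -1}])

```text
time: 10.1
tool_pos: [0.4344, -0.0282, 0.3359]
tcp_rot: [0.916, 2.994, 0.003]
wrist_force: [0.1, -0.2, 0.7]
width: 0.997
grip_force: 0.0
```

```bash
python3 -c "
from h import *
s=bot.read_state();print(s['tool_pos'],s['wrist_force'],s['time'],s['q'])
t=cam('top');c=cam('scene')
from scipy.optimize import least_squares
for n,c,(a,b,d,e) in(('top',t,(318,195,352,224)),('scene',c,(248,276,290,306))):
    g=cv2.cvtColor(c['img'],cv2.COLOR_RGB2HSV);m=cv2.inRange(g,(0,0,140),(179,65,255));k=np.zeros_like(m);k[b:e,a:d]=m[b:e,a:d]
    p=cv2.findNonZero(k).reshape(-1,2);P=np.array([ray(c,*q,.018)[:2] for q in p]);
    r=least_squares(lambda v:np.hypot(*(P-v).T)-.033,[.59,-.045],loss='soft_l1',f_scale=.002);print(n,len(P),r.x,abs(r.fun).mean())
cv2.imwrite('pics/s5.png',np.hstack([cv2.resize(i['img'][b:b+65,a:a+65,::-1],None,fx=6,fy=6) for i,a,b in((c,230,245),(t,305,165))]))
"
```

```text
[ 0.43436954 -0.02822365  0.33592064] [ 0.12643368 -0.22452216  0.65520734] 10.1 [-1.22032327e-01 -2.60414033e-01  1.94012319e+00 -1.10357790e-04
  1.45120742e+00 -1.09887759e+00]
top 84 [ 0.59530256 -0.04807574] 0.0019249854021099718
scene 141 [ 0.59559546 -0.04533166] 0.002015454006870076
```

View pics/s5.png

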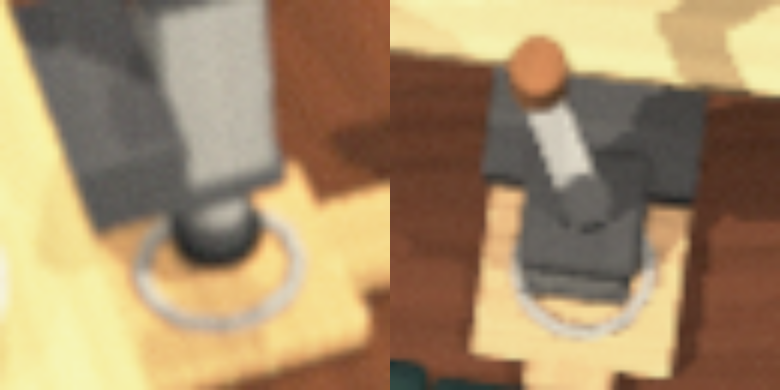

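The ring now sits at about (0.595,-0.047), centred under the foot in both views. Next I go to the crank knob.

```bash
python3 -c "
from h import *
go((.54,-.028,.335,118))"
```

```text
xyz [-0.1794  0.1207 -0.0093] a [0.0016 0.002  0.9336] rows 4.0
```

>>> step_arm(series=[{"x": -0.18, "y": 0.12, "z": -0.01, "ax": 0, "ay": 0, "az": 0.93, "grip": -0.1}, {"x": -0.18, "y": 0.12, "z": -0.01, "ax": 0, "ay": 0, "az": 0.93, "grip": -0.1}, {"x": -0.18, "y": 0.12, "z": -0.01, "ax": 0, "ay": 0, "az": 0.93, "grip": -0.1}, {"x": -0.18, "y": 0.12, "z": -0.01, "ax": 0, "ay": 0, "az": 0.93, "grip": -0.1}, {"x": -0.18, "y": 0.12, "z": -0.01, "ax": 0, "ay": 0, "az": 0.93, "grip": -0.1}])

```text
time: 10.7
tool_pos: [0.539, -0.0283, 0.3312]
tcp_rot: [-1.612, -2.69, 0.004]
wrist_force: [0.2, -0.2, -0.2]
width: 0.554
grip_force: 0.0
```

```bash
python3 -c "
from h import *
go((.6465,-.026,.335,90))"
```

```text
xyz [-0.0972  0.1918 -0.0089] a [-0.0112 -0.0039  0.9372] rows 4.0
```

>>> step_arm(series=[{"x": -0.097, "y": 0.192, "z": -0.005, "ax": 0, "ay": 0, "az": 0.937, "grip": -0.1}, {"x": -0.097, "y": 0.192, "z": -0.005, "ax": 0, "ay": 0, "az": 0.937, "grip": -0.1}, {"x": -0.097, "y": 0.192, "z": -0.005, "ax": 0, "ay": 0, "az": 0.937, "grip": -0.1}, {"x": -0.097, "y": 0.192, "z": -0.005, "ax": 0, "ay": 0, "az": 0.937, "grip": -0.1}, {"x": -0.097, "y": 0.192, "z": -0.005, "ax": 0, "ay": 0, "az": 0.937, "grip": -0.1}, {"x": -0.097, "y": 0.192, "z": -0.005, "ax": 0, "ay": 0, "az": 0.937, "grip": -0.1}])

```text
time: 11.3
tool_pos: [0.6465, -0.026, 0.3361]
tcp_rot: [-2.219, -2.222, 0.002]
wrist_force: [-0.5, -0.3, 0.3]
width: 0.547
grip_force: 0.0
```

```bash
python3 -c "
from h import *
print(bot.read_state()['q'])
go((.6465,-.026,.249,90))"
```

```text
[-7.86459835e-02  1.68367174e-01  1.52887816e+00 -5.00959366e-05
  1.44638778e+00 -8.01962667e-02]
xyz [-0.      0.0003  0.1741] a [-0.0039 -0.0002  0.003 ] rows 2.0
```

>>> step_arm(series=[{"x": 0, "y": 0, "z": 0.08, "ax": 0, "ay": 0, "az": 0, "grip": -0.1}, {"x": 0, "y": 0, "z": 0.14, "ax": 0, "ay": 0, "az": 0, "grip": -0.1}, {"x": 0, "y": 0, "z": 0.174, "ax": 0, "ay": 0, "az": 0, "grip": -0.1}, {"x": 0, "y": 0, "z": 0.174, "ax": 0, "ay": 0, "az": 0, "grip": -0.1}, {"x": 0, "y": 0, "z": 0.174, "ax": 0, "ay": 0, "az": 0, "grip": 1}, {"x": 0, "y": 0, "z": 0.174, "ax": 0, "ay": 0, "az": 0, "grip": 1}, {"x": 0, "y": 0, "z": 0.174, "ax": 0, "ay": 0, "az": 0, "grip": 1}, {"x": 0, "y": 0, "z": 0.174, "ax": 0, "ay": 0, "az": 0, "grip": 1}, {"x": 0, "y": 0, "z": 0.174, "ax": 0, "ay": 0, "az": 0, "grip": 1}, {"x": 0, "y": 0, "z": 0.174, "ax": 0, "ay": 0, "az": 0, "grip": 1}], force=40)

```text
time: 12.3
tool_pos: [0.6458, -0.0262, 0.2521]
tcp_rot: [-2.22, -2.22, 0.003]
wrist_force: [-8.0, -0.1, 0.6]
width: 0.296
grip_force: 39.5
```

```bash
cat >> h.py <<'E'
C=np.array([.595,-.047]);Rk=.055
def feel():
    s=bot.read_state();d=s['tool_pos'][:2]-C;r=np.hypot(*d);f=s['wrist_force'][:2];u=d/r;tg=np.array([u[1],-u[0]])
    print('t',s['time'],'ang',np.degrees(np.arctan2(d[1],d[0])).round(1),'r',r.round(4),'Frad',(f@u).round(2),'load',(-f@tg).round(2),'pos',s['tool_pos'].round(4),'F',s['wrist_force'].round(1),'w',round(s['width'],3),s['grip_force'])
E
python3 -c "
from h import *
feel()"
```

```text
t 12.3 ang 22.2 r 0.0549 Frad -7.42 load 2.92 pos [ 0.6458 -0.0262  0.2521] F [-8.  -0.1  0.6] w 0.296 39.51788127422333
```

```bash
cat >> h.py <<'E'
def arc(cmd,angs,c=C,r=Rk):
    for a in angs:
        q=np.array(c)+r*np.array([np.cos(np.radians(a)),np.sin(np.radians(a))]);d=(q-cmd)/.5
        print('{"x":%.3f,"y":%.3f,"z":0,"ax":0,"ay":0,"az":0,"grip":1},'%(d[1],d[0]),end=' ')
    print('cmd',q.round(4))
E
python3 -c "
from h import *
arc((.6465,-.026),[18,12,6,0,-7,-14,-21,-28])"
```

```text
{"x":-0.008,"y":0.002,"z":0,"ax":0,"ay":0,"az":0,"grip":1}, {"x":-0.019,"y":0.005,"z":0,"ax":0,"ay":0,"az":0,"grip":1}, {"x":-0.031,"y":0.006,"z":0,"ax":0,"ay":0,"az":0,"grip":1}, {"x":-0.042,"y":0.007,"z":0,"ax":0,"ay":0,"az":0,"grip":1}, {"x":-0.055,"y":0.006,"z":0,"ax":0,"ay":0,"az":0,"grip":1}, {"x":-0.069,"y":0.004,"z":0,"ax":0,"ay":0,"az":0,"grip":1}, {"x":-0.081,"y":-0.000,"z":0,"ax":0,"ay":0,"az":0,"grip":1}, {"x":-0.094,"y":-0.006,"z":0,"ax":0,"ay":0,"az":0,"grip":1}, cmd [ 0.6436 -0.0728]
```

>>> step_arm(series=[{"x": -0.008, "y": 0.002, "z": 0, "ax": 0, "ay": 0, "az": 0, "grip": 1}, {"x": -0.019, "y": 0.005, "z": 0, "ax": 0, "ay": 0, "az": 0, "grip": 1}, {"x": -0.031, "y": 0.006, "z": 0, "ax": 0, "ay": 0, "az": 0, "grip": 1}, {"x": -0.042, "y": 0.007, "z": 0, "ax": 0, "ay": 0, "az": 0, "grip": 1}, {"x": -0.055, "y": 0.006, "z": 0, "ax": 0, "ay": 0, "az": 0, "grip": 1}, {"x": -0.069, "y": 0.004, "z": 0, "ax": 0, "ay": 0, "az": 0, "grip": 1}, {"x": -0.081, "y": 0, "z": 0, "ax": 0, "ay": 0, "az": 0, "grip": 1}, {"x": -0.094, "y": -0.006, "z": 0, "ax": 0, "ay": 0, "az": 0, "grip": 1}])

```text
time: 13.1
tool_pos: [0.644, -0.0702, 0.2521]
tcp_rot: [-2.218, -2.22, -0.005]
wrist_force: [-3.3, 7.8, -0.7]
width: 0.296
grip_force: 39.5
```

```bash
python3 -c "
from h import *
feel()
arc((.6435,-.073),[-35,-42,-49,-56,-63,-70,-77,-84,-91,-98])"
```

```text
t 13.1 ang -25.4 r 0.0542 Frad -6.36 load 5.66 pos [ 0.644  -0.0702  0.2521] F [-3.3  7.8 -0.7] w 0.296 39.53666567802429
{"x":-0.011,"y":-0.007,"z":0,"ax":0,"ay":0,"az":0,"grip":1}, {"x":-0.022,"y":-0.015,"z":0,"ax":0,"ay":0,"az":0,"grip":1}, {"x":-0.031,"y":-0.025,"z":0,"ax":0,"ay":0,"az":0,"grip":1}, {"x":-0.039,"y":-0.035,"z":0,"ax":0,"ay":0,"az":0,"grip":1}, {"x":-0.046,"y":-0.047,"z":0,"ax":0,"ay":0,"az":0,"grip":1}, {"x":-0.051,"y":-0.059,"z":0,"ax":0,"ay":0,"az":0,"grip":1}, {"x":-0.055,"y":-0.072,"z":0,"ax":0,"ay":0,"az":0,"grip":1}, {"x":-0.057,"y":-0.086,"z":0,"ax":0,"ay":0,"az":0,"grip":1}, {"x":-0.058,"y":-0.099,"z":0,"ax":0,"ay":0,"az":0,"grip":1}, {"x":-0.057,"y":-0.112,"z":0,"ax":0,"ay":0,"az":0,"grip":1}, cmd [ 0.5873 -0.1015]
```

>>> step_arm(series=[{"x": -0.011, "y": -0.007, "z": 0, "ax": 0, "ay": 0, "az": 0, "grip": 1}, {"x": -0.022, "y": -0.015, "z": 0, "ax": 0, "ay": 0, "az": 0, "grip": 1}, {"x": -0.031, "y": -0.025, "z": 0, "ax": 0, "ay": 0, "az": 0, "grip": 1}, {"x": -0.039, "y": -0.035, "z": 0, "ax": 0, "ay": 0, "az": 0, "grip": 1}, {"x": -0.046, "y": -0.047, "z": 0, "ax": 0, "ay": 0, "az": 0, "grip": 1}, {"x": -0.051, "y": -0.059, "z": 0, "ax": 0, "ay": 0, "az": 0, "grip": 1}, {"x": -0.055, "y": -0.072, "z": 0, "ax": 0, "ay": 0, "az": 0, "grip": 1}, {"x": -0.057, "y": -0.086, "z": 0, "ax": 0, "ay": 0, "az": 0, "grip": 1}, {"x": -0.058, "y": -0.099, "z": 0, "ax": 0, "ay": 0, "az": 0, "grip": 1}, {"x": -0.057, "y": -0.112, "z": 0, "ax": 0, "ay": 0, "az": 0, "grip": 1}])

```text
time: 14.1
tool_pos: [0.5909, -0.1011, 0.2523]
tcp_rot: [2.218, 2.218, 0.008]
wrist_force: [5.3, 0.3, -5.8]
width: 0.296
grip_force: 39.6
```

```bash
python3 -c "
from h import *
feel()
arc((.5875,-.1015),[-104,-110,-116,-122,-128])"
```

```text
t 14.1 ang -94.4 r 0.0542 Frad -0.75 load 5.25 pos [ 0.5909 -0.1011  0.2523] F [ 5.3  0.3 -5.8] w 0.296 39.562422037124634
{"x":0.002,"y":-0.012,"z":0,"ax":0,"ay":0,"az":0,"grip":1}, {"x":0.006,"y":-0.023,"z":0,"ax":0,"ay":0,"az":0,"grip":1}, {"x":0.010,"y":-0.033,"z":0,"ax":0,"ay":0,"az":0,"grip":1}, {"x":0.016,"y":-0.043,"z":0,"ax":0,"ay":0,"az":0,"grip":1}, {"x":0.022,"y":-0.053,"z":0,"ax":0,"ay":0,"az":0,"grip":1}, cmd [ 0.5611 -0.0903]
```

>>> step_arm(series=[{"x": 0.002, "y": -0.012, "z": 0, "ax": 0, "ay": 0, "az": 0, "grip": 1}, {"x": 0.006, "y": -0.023, "z": 0, "ax": 0, "ay": 0, "az": 0, "grip": 1}, {"x": 0.01, "y": -0.033, "z": 0, "ax": 0, "ay": 0, "az": 0, "grip": 1}, {"x": 0.016, "y": -0.043, "z": 0, "ax": 0, "ay": 0, "az": 0, "grip": 1}])

```text
time: 14.5
tool_pos: [0.569, -0.0949, 0.2523]
tcp_rot: [2.217, 2.217, 0.003]
wrist_force: [4.6, -4.9, -5.4]
width: 0.294
grip_force: 39.6
```

```bash
python3 -c "
from h import *
feel()
def low(z): return max(proj(c,[.595+.02*np.cos(a),-.047+.02*np.sin(a),z])[1] for a in np.linspace(0,6.28,90))
old=cv2.imread('pics/s1.png')  # before turning
c=cam('scene')
g=cv2.cvtColor(c['img'],cv2.COLOR_RGB2GRAY)
print(g[278:302,265:268].mean(1).round())
o=cv2.cvtColor(cv2.resize(cv2.imread('pics/s5.png')[:,:390],(65,65),interpolation=cv2.INTER_AREA),cv2.COLOR_BGR2GRAY);print(o[278-245:302-245,35:38].mean(1).round())
print([(z,round(low(z),1)) for z in(.014,.018,.022,.026,.030,.035)])
arc((.5655,-.0935),[-127,-132,-137,-142,-147,-152,-157,-162])"
```

```text
t 14.5 ang -118.5 r 0.0545 Frad 2.09 load 6.32 pos [ 0.569  -0.0949  0.2523] F [ 4.6 -4.9 -5.4] w 0.294 39.58576798439026
[116. 147. 171. 177. 176. 171. 153. 120.  94.  84.  71.  56.  51.  92.
 153. 190. 198. 198. 195. 190. 178. 173. 179. 190.]
[117. 146. 168. 166. 148. 117.  93.  80.  70.  56.  56.  96. 153. 188.
 198. 198. 196. 195. 194. 187. 180. 174. 181. 191.]
[(0.014, np.float64(295.3)), (0.018, np.float64(294.3)), (0.022, np.float64(293.2)), (0.026, np.float64(292.2)), (0.03, np.float64(291.1)), (0.035, np.float64(289.8))]
{"x":0.005,"y":-0.007,"z":0,"ax":0,"ay":0,"az":0,"grip":1}, {"x":0.011,"y":-0.015,"z":0,"ax":0,"ay":0,"az":0,"grip":1}, {"x":0.018,"y":-0.021,"z":0,"ax":0,"ay":0,"az":0,"grip":1}, {"x":0.025,"y":-0.028,"z":0,"ax":0,"ay":0,"az":0,"grip":1}, {"x":0.033,"y":-0.033,"z":0,"ax":0,"ay":0,"az":0,"grip":1}, {"x":0.041,"y":-0.038,"z":0,"ax":0,"ay":0,"az":0,"grip":1}, {"x":0.050,"y":-0.042,"z":0,"ax":0,"ay":0,"az":0,"grip":1}, {"x":0.059,"y":-0.046,"z":0,"ax":0,"ay":0,"az":0,"grip":1}, cmd [ 0.5427 -0.064 ]
```

The foot's edge is still about 4 px (around 13 mm) above the board, so it's safe to keep running.

>>> step_arm(series=[{"x": 0.005, "y": -0.007, "z": 0, "ax": 0, "ay": 0, "az": 0, "grip": 1}, {"x": 0.011, "y": -0.015, "z": 0, "ax": 0, "ay": 0, "az": 0, "grip": 1}, {"x": 0.018, "y": -0.021, "z": 0, "ax": 0, "ay": 0, "az": 0, "grip": 1}, {"x": 0.025, "y": -0.028, "z": 0, "ax": 0, "ay": 0, "az": 0, "grip": 1}, {"x": 0.033, "y": -0.033, "z": 0, "ax": 0, "ay": 0, "az": 0, "grip": 1}, {"x": 0.041, "y": -0.038, "z": 0, "ax": 0, "ay": 0, "az": 0, "grip": 1}, {"x": 0.05, "y": -0.042, "z": 0, "ax": 0, "ay": 0, "az": 0, "grip": 1}, {"x": 0.059, "y": -0.046, "z": 0, "ax": 0, "ay": 0, "az": 0, "grip": 1}])

```text
time: 15.35
tool_pos: [0.5435, -0.0666, 0.2522]
tcp_rot: [2.219, 2.218, -0.006]
wrist_force: [-2.9, -7.6, 0.0]
width: 0.288
grip_force: 40.2
```

```bash
python3 -c "
from h import *
feel()
arc((.5425,-.064),[-168,-174,-180,-186,-192,-198])"
```

```text
t 15.35 ang -159.1 r 0.0551 Frad 5.45 load 6.1 pos [ 0.5435 -0.0666  0.2522] F [-2.9 -7.6  0. ] w 0.288 40.18875181674957
{"x":0.011,"y":-0.003,"z":0,"ax":0,"ay":0,"az":0,"grip":1}, {"x":0.023,"y":-0.004,"z":0,"ax":0,"ay":0,"az":0,"grip":1}, {"x":0.034,"y":-0.005,"z":0,"ax":0,"ay":0,"az":0,"grip":1}, {"x":0.045,"y":-0.004,"z":0,"ax":0,"ay":0,"az":0,"grip":1}, {"x":0.057,"y":-0.003,"z":0,"ax":0,"ay":0,"az":0,"grip":1}, {"x":0.068,"y":0.000,"z":0,"ax":0,"ay":0,"az":0,"grip":1}, cmd [ 0.5427 -0.03  ]
```

>>> step_arm(series=[{"x": 0.011, "y": -0.003, "z": 0, "ax": 0, "ay": 0, "az": 0, "grip": 1}, {"x": 0.023, "y": -0.004, "z": 0, "ax": 0, "ay": 0, "az": 0, "grip": 1}, {"x": 0.034, "y": -0.005, "z": 0, "ax": 0, "ay": 0, "az": 0, "grip": 1}, {"x": 0.045, "y": -0.005, "z": 0, "ax": 0, "ay": 0, "az": 0, "grip": 1}, {"x": 0.057, "y": -0.004, "z": 0, "ax": 0, "ay": 0, "az": 0, "grip": 1}, {"x": 0.068, "y": -0.001, "z": 0, "ax": 0, "ay": 0, "az": 0, "grip": 1}])

```text
time: 15.95
tool_pos: [0.5416, -0.0311, 0.2521]
tcp_rot: [-2.221, -2.221, 0.006]
wrist_force: [-7.5, -4.4, 1.8]
width: 0.288
grip_force: 40.5
```

```bash
python3 -c "
from h import *
feel()
c=cam('scene')
g=cv2.cvtColor(c['img'],cv2.COLOR_RGB2GRAY)
print(g[278:302,265:268].mean(1).round())
arc((.542,-.030),[-202,-206,-210,-214,-218],(.5945,-.047))"
```

```text
t 15.95 ang 163.5 r 0.0557 Frad 5.9 load 6.33 pos [ 0.5416 -0.0311  0.2521] F [-7.5 -4.4  1.8] w 0.288 40.51822543144226
[115. 148. 169. 174. 174. 175. 169. 154. 126.  97.  82.  74.  57.  45.
  68. 124. 173. 192. 193. 189. 176. 171. 176. 189.]
{"x":0.007,"y":0.003,"z":0,"ax":0,"ay":0,"az":0,"grip":1}, {"x":0.014,"y":0.006,"z":0,"ax":0,"ay":0,"az":0,"grip":1}, {"x":0.021,"y":0.010,"z":0,"ax":0,"ay":0,"az":0,"grip":1}, {"x":0.028,"y":0.014,"z":0,"ax":0,"ay":0,"az":0,"grip":1}, {"x":0.034,"y":0.018,"z":0,"ax":0,"ay":0,"az":0,"grip":1}, cmd [ 0.5512 -0.0131]
```

>>> step_arm(series=[{"x": 0.007, "y": 0.003, "z": 0, "ax": 0, "ay": 0, "az": 0, "grip": 1}, {"x": 0.014, "y": 0.006, "z": 0, "ax": 0, "ay": 0, "az": 0, "grip": 1}, {"x": 0.021, "y": 0.01, "z": 0, "ax": 0, "ay": 0, "az": 0, "grip": 1}, {"x": 0.028, "y": 0.014, "z": 0, "ax": 0, "ay": 0, "az": 0, "grip": 1}, {"x": 0.034, "y": 0.018, "z": 0, "ax": 0, "ay": 0, "az": 0, "grip": 1}])

```text
time: 16.5
tool_pos: [0.5506, -0.0131, 0.2521]
tcp_rot: [-2.22, -2.22, 0.004]
wrist_force: [-8.3, -0.4, 2.9]
width: 0.296
grip_force: 40.6
```

```bash
python3 -c "
from h import *
feel()
arc((.551,-.013),[-222,-226,-230,-234,-238],(.5945,-.047))"
```

```text
t 16.5 ang 142.6 r 0.0559 Frad 6.37 load 5.33 pos [ 0.5506 -0.0131  0.2521] F [-8.3 -0.4  2.9] w 0.296 40.57600378990173
{"x":0.006,"y":0.005,"z":0,"ax":0,"ay":0,"az":0,"grip":1}, {"x":0.011,"y":0.011,"z":0,"ax":0,"ay":0,"az":0,"grip":1}, {"x":0.016,"y":0.016,"z":0,"ax":0,"ay":0,"az":0,"grip":1}, {"x":0.021,"y":0.022,"z":0,"ax":0,"ay":0,"az":0,"grip":1}, {"x":0.025,"y":0.029,"z":0,"ax":0,"ay":0,"az":0,"grip":1}, cmd [ 5.654e-01 -4.000e-04]
```

>>> step_arm(series=[{"x": 0.006, "y": 0.005, "z": 0, "ax": 0, "ay": 0, "az": 0, "grip": 1}, {"x": 0.011, "y": 0.01, "z": 0, "ax": 0, "ay": 0, "az": 0, "grip": 1}, {"x": 0.017, "y": 0.016, "z": 0, "ax": 0, "ay": 0, "az": 0, "grip": 1}, {"x": 0.022, "y": 0.022, "z": 0, "ax": 0, "ay": 0, "az": 0, "grip": 1}, {"x": 0.026, "y": 0.029, "z": 0, "ax": 0, "ay": 0, "az": 0, "grip": 1}])

```text
time: 17.0
tool_pos: [0.5654, 0.0005, 0.2521]
tcp_rot: [-2.22, -2.22, 0.002]
wrist_force: [-8.0, 1.5, 1.6]
width: 0.294
grip_force: 40.5
```

```bash
python3 -c "
from h import *
feel()
arc((.5655,0),[-242,-246,-250,-254,-258],(.5943,-.0467),.0555)"
```

```text
t 17.0 ang 121.9 r 0.056 Frad 5.53 load 6.02 pos [5.654e-01 5.000e-04 2.521e-01] F [-8.   1.5  1.6] w 0.294 40.54973244667053
{"x":0.005,"y":0.005,"z":0,"ax":0,"ay":0,"az":0,"grip":1}, {"x":0.008,"y":0.012,"z":0,"ax":0,"ay":0,"az":0,"grip":1}, {"x":0.011,"y":0.020,"z":0,"ax":0,"ay":0,"az":0,"grip":1}, {"x":0.013,"y":0.027,"z":0,"ax":0,"ay":0,"az":0,"grip":1}, {"x":0.015,"y":0.035,"z":0,"ax":0,"ay":0,"az":0,"grip":1}, cmd [0.5828 0.0076]
```

>>> step_arm(series=[{"x": 0.004, "y": 0.006, "z": 0, "ax": 0, "ay": 0, "az": 0, "grip": 1}, {"x": 0.008, "y": 0.013, "z": 0, "ax": 0, "ay": 0, "az": 0, "grip": 1}, {"x": 0.011, "y": 0.02, "z": 0, "ax": 0, "ay": 0, "az": 0, "grip": 1}, {"x": 0.013, "y": 0.027, "z": 0, "ax": 0, "ay": 0, "az": 0, "grip": 1}, {"x": 0.015, "y": 0.035, "z": 0, "ax": 0, "ay": 0, "az": 0, "grip": 1}])

```text
time: 17.5
tool_pos: [0.5834, 0.0077, 0.2521]
tcp_rot: [-2.22, -2.22, 0.002]
wrist_force: [-6.2, -0.7, 1.5]
width: 0.294
grip_force: 40.5
```

```bash
python3 -c "
from h import *
feel()
c=cam('scene')
g=cv2.cvtColor(c['img'],cv2.COLOR_RGB2GRAY)
print(g[286:302,265:268].mean(1).round())
arc((.583,.0075),[-261,-264,-267,-270,-273],(.5945,-.0467),.0553)"
```

```text
t 17.5 ang 102.0 r 0.056 Frad 0.65 load 6.24 pos [0.5834 0.0077 0.2521] F [-6.2 -0.7  1.5] w 0.294 40.50989091396332
[156. 125.  99.  84.  70.  56.  46.  79. 136. 176. 194. 192. 179. 172.
 180. 192.]
{"x":0.001,"y":0.006,"z":0,"ax":0,"ay":0,"az":0,"grip":1}, {"x":0.002,"y":0.011,"z":0,"ax":0,"ay":0,"az":0,"grip":1}, {"x":0.002,"y":0.017,"z":0,"ax":0,"ay":0,"az":0,"grip":1}, {"x":0.002,"y":0.023,"z":0,"ax":0,"ay":0,"az":0,"grip":1}, {"x":0.002,"y":0.029,"z":0,"ax":0,"ay":0,"az":0,"grip":1}, cmd [0.5974 0.0085]
```

>>> step_arm(series=[{"x": 0.001, "y": 0.006, "z": 0, "ax": 0, "ay": 0, "az": 0, "grip": 1}, {"x": 0.002, "y": 0.012, "z": 0, "ax": 0, "ay": 0, "az": 0, "grip": 1}, {"x": 0.003, "y": 0.018, "z": 0, "ax": 0, "ay": 0, "az": 0, "grip": 1}, {"x": 0.003, "y": 0.024, "z": 0, "ax": 0, "ay": 0, "az": 0, "grip": 1}, {"x": 0.003, "y": 0.03, "z": 0, "ax": 0, "ay": 0, "az": 0, "grip": 1}])

```text
time: 18.05
tool_pos: [0.5987, 0.0088, 0.2521]
tcp_rot: [-2.221, -2.221, 0.002]
wrist_force: [-6.6, -0.6, 2.5]
width: 0.294
grip_force: 40.4
```

```bash
python3 -c "
from h import *
feel()
arc((.598,.009),[-277,-280,-283,-286,-289],(.5945,-.0467),.0555)"
```

```text
t 18.05 ang 86.2 r 0.0559 Frad -0.99 load 6.52 pos [0.5987 0.0088 0.2521] F [-6.6 -0.6  2.5] w 0.294 40.36631941795349
{"x":-0.001,"y":0.007,"z":0,"ax":0,"ay":0,"az":0,"grip":1}, {"x":-0.002,"y":0.012,"z":0,"ax":0,"ay":0,"az":0,"grip":1}, {"x":-0.003,"y":0.018,"z":0,"ax":0,"ay":0,"az":0,"grip":1}, {"x":-0.005,"y":0.024,"z":0,"ax":0,"ay":0,"az":0,"grip":1}, {"x":-0.006,"y":0.029,"z":0,"ax":0,"ay":0,"az":0,"grip":1}, cmd [0.6126 0.0058]
```

>>> step_arm(series=[{"x": 0, "y": 0.006, "z": 0, "ax": 0, "ay": 0, "az": 0, "grip": 1}, {"x": -0.001, "y": 0.012, "z": 0, "ax": 0, "ay": 0, "az": 0, "grip": 1}, {"x": -0.003, "y": 0.018, "z": 0, "ax": 0, "ay": 0, "az": 0, "grip": 1}, {"x": -0.005, "y": 0.024, "z": 0, "ax": 0, "ay": 0, "az": 0, "grip": 1}])

```text
time: 18.45
tool_pos: [0.6106, 0.0065, 0.2521]
tcp_rot: [-2.221, -2.221, 0.001]
wrist_force: [-6.3, 0.4, 2.3]
width: 0.298
grip_force: 40.4
```

```bash
python3 -c "
from h import *
feel()
arc((.610,.0065),[-289,-292,-295,-298],(.5945,-.0467),.0555)"
```

```text
t 18.45 ang 73.8 r 0.0557 Frad -1.38 load 6.15 pos [0.6106 0.0065 0.2521] F [-6.3  0.4  2.3] w 0.298 40.37117421627045
{"x":-0.001,"y":0.005,"z":0,"ax":0,"ay":0,"az":0,"grip":1}, {"x":-0.003,"y":0.011,"z":0,"ax":0,"ay":0,"az":0,"grip":1}, {"x":-0.006,"y":0.016,"z":0,"ax":0,"ay":0,"az":0,"grip":1}, {"x":-0.008,"y":0.021,"z":0,"ax":0,"ay":0,"az":0,"grip":1}, cmd [0.6206 0.0023]
```

>>> step_arm(series=[{"x": -0.001, "y": 0.005, "z": 0, "ax": 0, "ay": 0, "az": 0, "grip": 1}, {"x": -0.003, "y": 0.011, "z": 0, "ax": 0, "ay": 0, "az": 0, "grip": 1}, {"x": -0.006, "y": 0.016, "z": 0, "ax": 0, "ay": 0, "az": 0, "grip": 1}, {"x": -0.008, "y": 0.021, "z": 0, "ax": 0, "ay": 0, "az": 0, "grip": 1}])

```text
time: 18.85
tool_pos: [0.6208, 0.0023, 0.2521]
tcp_rot: [-2.221, -2.221, 0.002]
wrist_force: [-7.6, -1.6, 2.8]
width: 0.293
grip_force: 40.4
```

```bash
python3 -c "
from h import *
feel()
arc((.6205,.0025),[-301,-304,-307,-310],(.5945,-.0467),.0555)"
```

```text
t 18.85 ang 62.3 r 0.0556 Frad -4.95 load 5.97 pos [0.6208 0.0023 0.2521] F [-7.6 -1.6  2.8] w 0.293 40.39829134941101
{"x":-0.003,"y":0.005,"z":0,"ax":0,"ay":0,"az":0,"grip":1}, {"x":-0.006,"y":0.010,"z":0,"ax":0,"ay":0,"az":0,"grip":1}, {"x":-0.010,"y":0.015,"z":0,"ax":0,"ay":0,"az":0,"grip":1}, {"x":-0.013,"y":0.019,"z":0,"ax":0,"ay":0,"az":0,"grip":1}, cmd [ 0.6302 -0.0042]
```

>>> step_arm(series=[{"x": -0.003, "y": 0.005, "z": 0, "ax": 0, "ay": 0, "az": 0, "grip": 1}, {"x": -0.006, "y": 0.01, "z": 0, "ax": 0, "ay": 0, "az": 0, "grip": 1}, {"x": -0.01, "y": 0.015, "z": 0, "ax": 0, "ay": 0, "az": 0, "grip": 1}, {"x": -0.013, "y": 0.019, "z": 0, "ax": 0, "ay": 0, "az": 0, "grip": 1}])

```text
time: 19.25
tool_pos: [0.6301, -0.0041, 0.2521]
tcp_rot: [-2.22, -2.22, 0.003]
wrist_force: [-8.3, 0.3, 3.3]
width: 0.293
grip_force: 40.4
```

```bash
python3 -c "
from h import *
feel()
c=cam('scene')
g=cv2.cvtColor(c['img'],cv2.COLOR_RGB2GRAY)
print(g[286:302,265:268].mean(1).round())
arc((.630,-.004),[-313,-316,-319,-322],(.5945,-.0467),.055)"
```

```text
t 19.25 ang 50.7 r 0.0554 Frad -5.08 load 6.62 pos [ 0.6301 -0.0041  0.2521] F [-8.3  0.3  3.3] w 0.293 40.41782319545746
[172. 151. 119.  94.  82.  70.  54.  51.  99. 157. 192. 192. 182. 176.
 182. 194.]
{"x":-0.005,"y":0.004,"z":0,"ax":0,"ay":0,"az":0,"grip":1}, {"x":-0.009,"y":0.008,"z":0,"ax":0,"ay":0,"az":0,"grip":1}, {"x":-0.013,"y":0.012,"z":0,"ax":0,"ay":0,"az":0,"grip":1}, {"x":-0.018,"y":0.016,"z":0,"ax":0,"ay":0,"az":0,"grip":1}, cmd [ 0.6378 -0.0128]
```

>>> step_arm(series=[{"x": -0.005, "y": 0.004, "z": 0, "ax": 0, "ay": 0, "az": 0, "grip": 1}, {"x": -0.009, "y": 0.008, "z": 0, "ax": 0, "ay": 0, "az": 0, "grip": 1}, {"x": -0.013, "y": 0.012, "z": 0, "ax": 0, "ay": 0, "az": 0, "grip": 1}])

```text
time: 19.6
tool_pos: [0.6361, -0.0101, 0.2521]
tcp_rot: [-2.22, -2.22, 0.002]
wrist_force: [-8.4, 1.1, 3.2]
width: 0.29
grip_force: 40.4
```

```bash
python3 -c "
from h import *
feel()
arc((.636,-.0105),[-322,-325,-328,-331],(.5945,-.0467),.055)"
```

```text
t 19.6 ang 42.0 r 0.0552 Frad -5.49 load 6.42 pos [ 0.6361 -0.0101  0.2521] F [-8.4  1.1  3.2] w 0.29 40.44737756252289
{"x":-0.005,"y":0.004,"z":0,"ax":0,"ay":0,"az":0,"grip":1}, {"x":-0.009,"y":0.007,"z":0,"ax":0,"ay":0,"az":0,"grip":1}, {"x":-0.014,"y":0.010,"z":0,"ax":0,"ay":0,"az":0,"grip":1}, {"x":-0.019,"y":0.013,"z":0,"ax":0,"ay":0,"az":0,"grip":1}, cmd [ 0.6426 -0.02  ]
```

>>> step_arm(series=[{"x": -0.005, "y": 0.004, "z": 0, "ax": 0, "ay": 0, "az": 0, "grip": 1}, {"x": -0.009, "y": 0.007, "z": 0, "ax": 0, "ay": 0, "az": 0, "grip": 1}, {"x": -0.014, "y": 0.01, "z": 0, "ax": 0, "ay": 0, "az": 0, "grip": 1}])

```text
time: 19.9
tool_pos: [0.641, -0.0168, 0.2521]
tcp_rot: [-2.219, -2.22, 0.001]
wrist_force: [-7.2, 1.7, 2.2]
width: 0.294
grip_force: 40.4
```

```bash
python3 -c "
from h import *
feel()
arc((.641,-.0175),[-331,-334,-337,-340],(.5945,-.0467),.055)"
```

```text
t 19.9 ang 33.3 r 0.0551 Frad -5.08 load 5.38 pos [ 0.641  -0.0168  0.2521] F [-7.2  1.7  2.2] w 0.294 40.44588088989258
{"x":-0.005,"y":0.003,"z":0,"ax":0,"ay":0,"az":0,"grip":1}, {"x":-0.010,"y":0.006,"z":0,"ax":0,"ay":0,"az":0,"grip":1}, {"x":-0.015,"y":0.008,"z":0,"ax":0,"ay":0,"az":0,"grip":1}, {"x":-0.021,"y":0.010,"z":0,"ax":0,"ay":0,"az":0,"grip":1}, cmd [ 0.6462 -0.0279]
```

>>> step_arm(series=[{"x": -0.005, "y": 0.003, "z": 0, "ax": 0, "ay": 0, "az": 0, "grip": 1}, {"x": -0.01, "y": 0.005, "z": 0, "ax": 0, "ay": 0, "az": 0, "grip": 1}, {"x": -0.015, "y": 0.007, "z": 0, "ax": 0, "ay": 0, "az": 0, "grip": 1}])

```text
time: 20.2
tool_pos: [0.6447, -0.0238, 0.2521]
tcp_rot: [-2.219, -2.22, -0.0]
wrist_force: [-6.5, 4.2, 2.2]
width: 0.293
grip_force: 40.4
```

```bash
python3 -c "
from h import *
feel()
c=cam('scene')
g=cv2.cvtColor(c['img'],cv2.COLOR_RGB2GRAY)
print(g[286:302,265:268].mean(1).round())
arc((.6445,-.025),[-339,-341,-344,-347],(.5945,-.0467),.055)"
```

```text
t 20.2 ang 25.0 r 0.0549 Frad -4.17 load 6.54 pos [ 0.6447 -0.0238  0.2521] F [-6.5  4.2  2.2] w 0.293 40.43534696102142
[175. 163. 134. 101.  85.  75.  62.  50.  77. 131. 175. 189. 184. 176.
 183. 194.]
{"x":-0.004,"y":0.003,"z":0,"ax":0,"ay":0,"az":0,"grip":1}, {"x":-0.008,"y":0.004,"z":0,"ax":0,"ay":0,"az":0,"grip":1}, {"x":-0.013,"y":0.006,"z":0,"ax":0,"ay":0,"az":0,"grip":1}, {"x":-0.019,"y":0.007,"z":0,"ax":0,"ay":0,"az":0,"grip":1}, cmd [ 0.6481 -0.0343]
```

>>> step_arm(series=[{"x": -0.005, "y": 0.002, "z": 0, "ax": 0, "ay": 0, "az": 0, "grip": 1}, {"x": -0.01, "y": 0.004, "z": 0, "ax": 0, "ay": 0, "az": 0, "grip": 1}, {"x": -0.015, "y": 0.005, "z": 0, "ax": 0, "ay": 0, "az": 0, "grip": 1}])

```text
time: 20.55
tool_pos: [0.6473, -0.031, 0.2522]
tcp_rot: [-2.219, -2.22, -0.001]
wrist_force: [-5.7, 4.7, 2.1]
width: 0.292
grip_force: 40.4
```

```bash
python3 -c "
from h import *
feel()
arc((.647,-.0325),[-347,-350,-353,-356],(.5945,-.0467),.055)"
```

```text
t 20.55 ang 17.0 r 0.0547 Frad -4.09 load 6.15 pos [ 0.6473 -0.031   0.2522] F [-5.7  4.7  2.1] w 0.292 40.42545676231384
{"x":-0.004,"y":0.002,"z":0,"ax":0,"ay":0,"az":0,"grip":1}, {"x":-0.009,"y":0.003,"z":0,"ax":0,"ay":0,"az":0,"grip":1}, {"x":-0.015,"y":0.004,"z":0,"ax":0,"ay":0,"az":0,"grip":1}, {"x":-0.021,"y":0.005,"z":0,"ax":0,"ay":0,"az":0,"grip":1}, cmd [ 0.6494 -0.0429]
```

>>> step_arm(series=[{"x": -0.005, "y": 0.002, "z": 0, "ax": 0, "ay": 0, "az": 0, "grip": 1}, {"x": -0.01, "y": 0.003, "z": 0, "ax": 0, "ay": 0, "az": 0, "grip": 1}, {"x": -0.015, "y": 0.004, "z": 0, "ax": 0, "ay": 0, "az": 0, "grip": 1}])

```text
time: 20.85
tool_pos: [0.6489, -0.038, 0.2521]
tcp_rot: [-2.218, -2.219, -0.001]
wrist_force: [-7.6, 5.2, 2.3]
width: 0.294
grip_force: 40.5
```

```bash
python3 -c "
from h import *
feel()
arc((.649,-.040),[-356,-358,-360,-362],(.5945,-.0467),.055)"
```

```text
t 20.85 ang 9.5 r 0.0547 Frad -6.64 load 6.4 pos [ 0.6489 -0.038   0.2521] F [-7.6  5.2  2.3] w 0.294 40.49077391624451
{"x":-0.006,"y":0.001,"z":0,"ax":0,"ay":0,"az":0,"grip":1}, {"x":-0.010,"y":0.001,"z":0,"ax":0,"ay":0,"az":0,"grip":1}, {"x":-0.013,"y":0.001,"z":0,"ax":0,"ay":0,"az":0,"grip":1}, {"x":-0.017,"y":0.001,"z":0,"ax":0,"ay":0,"az":0,"grip":1}, cmd [ 0.6495 -0.0486]
```

>>> step_arm(series=[{"x": -0.004, "y": 0.001, "z": 0, "ax": 0, "ay": 0, "az": 0, "grip": 1}, {"x": -0.008, "y": 0.001, "z": 0, "ax": 0, "ay": 0, "az": 0, "grip": 1}, {"x": -0.012, "y": 0.001, "z": 0, "ax": 0, "ay": 0, "az": 0, "grip": 1}])

```text
time: 21.15
tool_pos: [0.6495, -0.0433, 0.2521]
tcp_rot: [-2.217, -2.218, -0.002]
wrist_force: [-8.2, 6.9, 2.3]
width: 0.294
grip_force: 40.5
```

```bash
python3 -c "
from h import *
feel()
c=cam('scene')
g=cv2.cvtColor(c['img'],cv2.COLOR_RGB2GRAY)
print(g[286:302,265:268].mean(1).round())"
```

```text
t 21.15 ang 3.9 r 0.0546 Frad -7.75 load 7.46 pos [ 0.6495 -0.0433  0.2521] F [-8.2  6.9  2.3] w 0.294 40.51736533641815
[176. 168. 141. 104.  88.  79.  64.  47.  67. 123. 171. 188. 185. 179.
 185. 195.]
```

The load is climbing (7.5 N), so I'm switching to small steps.

>>> step_arm(series=[{"x": -0.003, "y": -0.001, "z": 0, "ax": 0, "ay": 0, "az": 0, "grip": 1}, {"x": -0.006, "y": -0.001, "z": 0, "ax": 0, "ay": 0, "az": 0, "grip": 1}])

```text
time: 21.4
tool_pos: [0.6495, -0.0459, 0.2521]
tcp_rot: [-2.218, -2.219, -0.004]
wrist_force: [-6.7, 8.9, 2.6]
width: 0.293
grip_force: 40.5
```

```bash
python3 -c "
from h import *
feel()"
```

```text
t 21.4 ang 1.1 r 0.0545 Frad -6.48 load 9.07 pos [ 0.6495 -0.0459  0.2521] F [-6.7  8.9  2.6] w 0.293 40.45514523983002
```

>>> step_arm(series=[{"x": -0.003, "y": 0, "z": 0, "ax": 0, "ay": 0, "az": 0, "grip": 1}, {"x": -0.003, "y": 0, "z": 0, "ax": 0, "ay": 0, "az": 0, "grip": 1}])

```text
time: 21.6
tool_pos: [0.6495, -0.0475, 0.2521]
tcp_rot: [-2.218, -2.219, -0.004]
wrist_force: [-6.0, 7.6, 2.0]
width: 0.294
grip_force: 40.5
```

```bash
python3 -c "
from h import *
feel()"
```

```text
t 21.6 ang -0.5 r 0.0545 Frad -6.1 load 7.53 pos [ 0.6495 -0.0475  0.2521] F [-6.   7.6  2. ] w 0.294 40.465537905693054
```

>>> step_arm(series=[{"x": -0.002, "y": 0, "z": 0, "ax": 0, "ay": 0, "az": 0, "grip": 1}])

```text
time: 21.7
tool_pos: [0.6494, -0.0481, 0.2521]
tcp_rot: [-2.217, -2.219, -0.005]
wrist_force: [-7.1, 9.2, 1.9]
width: 0.291
grip_force: 40.5
```

```bash
python3 -c "
from h import *
feel()"
```

```text
t 21.7 ang -1.2 r 0.0545 Frad -7.32 load 9.03 pos [ 0.6494 -0.0481  0.2521] F [-7.1  9.2  1.9] w 0.291 40.4694539308548
```

>>> step_arm(series=[{"x": -0.002, "y": 0, "z": 0, "ax": 0, "ay": 0, "az": 0, "grip": 1}])

```text
time: 21.8
tool_pos: [0.6494, -0.049, 0.2521]
tcp_rot: [-2.217, -2.219, -0.005]
wrist_force: [-6.4, 9.2, 2.5]
width: 0.294
grip_force: 40.5
```

```bash
python3 -c "
from h import *
feel()"
```

```text
t 21.8 ang -2.1 r 0.0545 Frad -6.79 load 8.94 pos [ 0.6494 -0.049   0.2521] F [-6.4  9.2  2.5] w 0.294 40.47534227371216
```

>>> step_arm(series=[{"x": -0.002, "y": 0, "z": 0, "ax": 0, "ay": 0, "az": 0, "grip": 1}, {"x": -0.004, "y": -0.001, "z": 0, "ax": 0, "ay": 0, "az": 0, "grip": 1}])

```text
time: 22.0
tool_pos: [0.6492, -0.0508, 0.2521]
tcp_rot: [-2.217, -2.219, -0.006]
wrist_force: [-5.2, 9.4, 1.9]
width: 0.292
grip_force: 40.4
```

```bash
python3 -c "
from h import *
feel()"
```

```text
t 22.0 ang -4.1 r 0.0544 Frad -5.87 load 8.98 pos [ 0.6492 -0.0508  0.2521] F [-5.2  9.4  1.9] w 0.292 40.431527495384216
```

```bash
python3 -c "
from h import *
for i in range(6):
    feel(); cam('top')"
```

```text
t 22.0 ang -4.1 r 0.0544 Frad -5.87 load 8.98 pos [ 0.6492 -0.0508  0.2521] F [-5.2  9.4  1.9] w 0.292 40.431527495384216
t 22.05 ang -4.2 r 0.0544 Frad -6.17 load 8.77 pos [ 0.6493 -0.051   0.2521] F [-5.5  9.2  1.8] w 0.291 40.4014652967453
t 22.1 ang -4.2 r 0.0544 Frad -5.96 load 8.21 pos [ 0.6493 -0.051   0.2521] F [-5.3  8.6  1.6] w 0.294 40.40184259414673
t 22.15 ang -4.2 r 0.0544 Frad -5.6 load 9.08 pos [ 0.6492 -0.051   0.2521] F [-4.9  9.5  1.8] w 0.289 40.404279828071594
t 22.2 ang -4.2 r 0.0544 Frad -4.44 load 8.79 pos [ 0.6493 -0.051   0.2521] F [-3.8  9.1  2.4] w 0.29 40.40412783622742
t 22.25 ang -4.2 r 0.0544 Frad -5.64 load 8.89 pos [ 0.6493 -0.051   0.2521] F [-5.   9.3  2.1] w 0.291 40.40461599826813
```

>>> step_arm(series=[{"x": -0.003, "y": 0, "z": 0, "ax": 0, "ay": 0, "az": 0, "grip": 1}, {"x": -0.005, "y": -0.001, "z": 0, "ax": 0, "ay": 0, "az": 0, "grip": 1}])

```text
time: 22.5
tool_pos: [0.649, -0.0531, 0.2521]
tcp_rot: [-2.217, -2.219, -0.007]
wrist_force: [-3.3, 10.0, 1.3]
width: 0.289
grip_force: 40.4
```

```bash
python3 -c "
from h import *
for i in range(6):
    feel(); cam('top')"
```

```text
t 22.5 ang -6.5 r 0.0543 Frad -4.42 load 9.51 pos [ 0.649  -0.0531  0.2521] F [-3.3 10.   1.3] w 0.289 40.392099022865295
t 22.55 ang -6.6 r 0.0544 Frad -5.92 load 8.51 pos [ 0.649  -0.0533  0.2521] F [-4.9  9.1  1.4] w 0.293 40.36260724067688
t 22.6 ang -6.6 r 0.0543 Frad -6.37 load 9.09 pos [ 0.649  -0.0533  0.2521] F [-5.3  9.8  1.7] w 0.296 40.36222457885742
t 22.65 ang -6.7 r 0.0544 Frad -5.96 load 8.57 pos [ 0.649  -0.0533  0.2521] F [-4.9  9.2  1.7] w 0.298 40.36358892917633
t 22.7 ang -6.6 r 0.0544 Frad -5.75 load 9.07 pos [ 0.649  -0.0533  0.2522] F [-4.7  9.7  2. ] w 0.295 40.36281645298004
t 22.75 ang -6.6 r 0.0543 Frad -5.43 load 9.48 pos [ 0.649  -0.0533  0.2521] F [-4.3 10.   1.9] w 0.294 40.36358892917633
```

>>> step_arm(series=[{"x": -0.002, "y": 0, "z": 0, "ax": 0, "ay": 0, "az": 0, "grip": 1}, {"x": -0.004, "y": -0.001, "z": 0, "ax": 0, "ay": 0, "az": 0, "grip": 1}])

```text
time: 23.0
tool_pos: [0.6487, -0.0549, 0.2521]
tcp_rot: [-2.217, -2.219, -0.008]
wrist_force: [-3.2, 11.2, 1.0]
width: 0.291
grip_force: 40.4
```

```bash
python3 -c "
from h import *
for i in range(5):
    feel(); cam('top')"
```

```text
t 23.0 ang -8.4 r 0.0543 Frad -4.77 load 10.64 pos [ 0.6487 -0.0549  0.2521] F [-3.2 11.2  1. ] w 0.291 40.354737639427185
t 23.05 ang -8.6 r 0.0543 Frad -4.18 load 10.29 pos [ 0.6487 -0.0551  0.2521] F [-2.6 10.8  1.5] w 0.294 40.340720415115356
t 23.1 ang -8.6 r 0.0543 Frad -5.07 load 8.79 pos [ 0.6487 -0.0551  0.2521] F [-3.7  9.5  1. ] w 0.295 40.3417432308197
t 23.15 ang -8.6 r 0.0543 Frad -5.9 load 9.26 pos [ 0.6487 -0.0551  0.2521] F [-4.5 10.   1.1] w 0.29 40.3431898355484
t 23.2 ang -8.6 r 0.0543 Frad -5.2 load 9.26 pos [ 0.6487 -0.0551  0.2521] F [-3.8  9.9  0.7] w 0.295 40.34423053264618
```

The load is at about 10 N, which is a firm bearing. I'll release and lift off.

>>> step_arm(series=[{"x": 0.004, "y": 0, "z": 0, "ax": 0, "ay": 0, "az": 0, "grip": -0.1}, {"x": 0.004, "y": 0, "z": 0, "ax": 0, "ay": 0, "az": 0, "grip": -0.1}, {"x": 0.004, "y": 0, "z": 0, "ax": 0, "ay": 0, "az": 0, "grip": -0.1}, {"x": 0.004, "y": 0, "z": 0, "ax": 0, "ay": 0, "az": 0, "grip": -0.1}, {"x": 0.004, "y": 0, "z": -0.05, "ax": 0, "ay": 0, "az": 0, "grip": -0.1}, {"x": 0.004, "y": 0, "z": -0.12, "ax": 0, "ay": 0, "az": 0, "grip": -0.1}, {"x": 0.004, "y": 0, "z": -0.2, "ax": 0, "ay": 0, "az": 0, "grip": -0.1}, {"x": 0.004, "y": -0.1, "z": -0.24, "ax": 0, "ay": 0, "az": 0, "grip": -0.1}, {"x": 0.004, "y": -0.2, "z": -0.24, "ax": 0, "ay": 0, "az": 0, "grip": -0.1}, {"x": 0.004, "y": -0.3, "z": -0.24, "ax": 0, "ay": 0, "az": 0, "grip": -0.1}, {"x": 0.004, "y": -0.3, "z": -0.24, "ax": 0, "ay": 0, "az": 0, "grip": -0.1}])

```text
time: 24.35
tool_pos: [0.4939, -0.057, 0.3705]
tcp_rot: [-2.222, -2.219, 0.002]
wrist_force: [0.4, 1.0, -0.3]
width: 0.546
grip_force: 0.0
```

```bash
python3 -c "
from h import *
s=bot.read_state();print(s['tool_pos'],s['wrist_force'],s['time'])
t=cam('top');c=cam('scene')
cv2.imwrite('pics/s6.png',np.hstack([cv2.resize(i['img'][b:b+95,a:a+65,::-1],None,fx=6,fy=6) for i,a,b in((c,230,205),(t,305,155))]))"
```

```text
[ 0.49392595 -0.05697026  0.37049379] [ 0.42374733  0.96849914 -0.29896257] 24.35
```

View pics/s6.png

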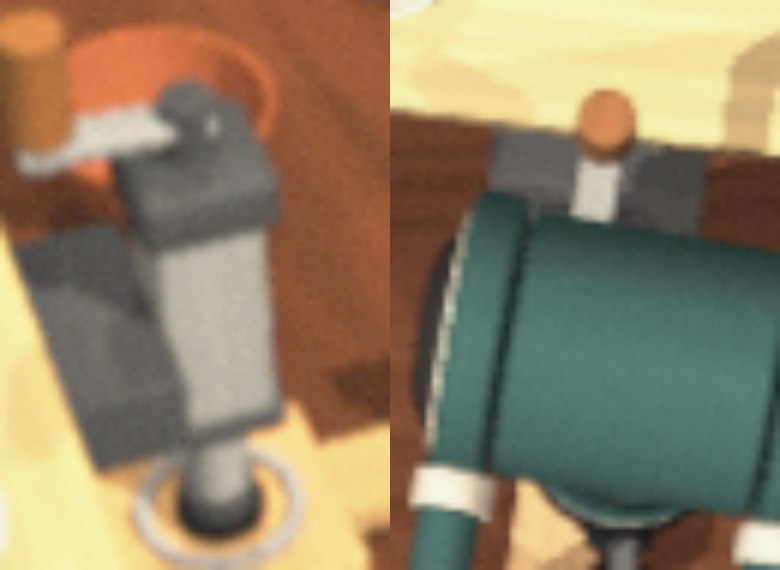

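The foot stands on the board well inside the ring (foot at crop (220,508), ring centre about (219,508)). The gripper is clear and the knob is free.

```bash
python3 -c "
from h import *
print(bot.finish_job())"
```

```text
the job is handed in; nothing more can be done
None
```

The job is handed in: the board's ring is centred under the jack, the foot stands inside it with a crank load of about 10 N (readings 8.8–10.6 N), and the gripper has let go and is clear; I didn't re-check the other bench items with the camera at the end.

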